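# Close a gearbox housing: hook the cover in, swing it down and wedge it tight

## Task

Close the open gearbox housing: hold its cover tilted, hook the lip under the housing's ledge, and swing the other end down over the slotted post until the cover lies flat on its seat. Then slide the headed taper key, thin end first and lying flat on the cover, through the slot of the post (from either side) and push it in firmly until it is wedged tight, and let go of everything. Leave the other things on the bench where they are.

Things in the scene. Friction and masses are not known exactly. Their poses are not given: they have to be found in the camera images.
- housing: Fixed cast aluminium gearbox housing, open-topped, gears inside; x -103 to +85, y +-68 mm. Origin: on the bench, below the seated cover's centre; x from ledge end to post end, z up. May be on the left or right. Seat: flat rim 60 mm above the bench round a well (x -60..25, y +-32). Guides along both sides of the seat: inner faces y +-52.5, 6 mm high.
- ledge_edge (a point): Middle of the lower front edge of the housing's steel ledge, (-77,0,69) mm in its frame. The ledge (x -103..-77, top 76 mm over the bench) roofs a pocket 9 mm high (60 to 69 mm over the bench), 90 mm wide, open to +x, back wall at x -91, floor level with the seat.
- slot (a point): Centre of the post's slot in plan, at the seated cover's top: (54,0,70) mm in the housing's frame. Steel post x 36..72, y +-12, top 94 mm over the bench: two 8 mm cheeks, between them the slot (x 44..64) running through along y. Its roof, a rigid bridge block, is set differently on each unit: slot 11.5 to 13.5 mm high over the seated cover, to be felt with the key.
- cover: Loose aluminium cover, 0.4 to 0.65 kg, lying flat, handle up. Origin: underside, centre of its 150 x 100 x 10 mm plate (x +-75, y +-50). Notch in the +x end for the post: 32 mm wide, x 31..75. Seated, its frame matches the housing's, 60 mm up (play x -2..+5, y +-2.5 mm).
- lip (a point): Middle of the lower edge of the end of the cover's lip, (-89,0,0) mm in the cover's frame. Lip: x -89..-75, 5 mm thick, 80 mm wide, flush with the underside. The cover cannot go in flat: lip into the pocket with the +x end raised about 0.38 rad (that clears the post); it stops some 8 mm in, and goes deeper, to x about -89 in the housing's frame, as the cover swings down.
- cover_handle (a point): Centre of the cover's handle bar, (0,0,38) mm in the cover's frame. Bar along x: 70 mm long, 16 mm thick (y), 26 to 50 mm above the underside, a leg at each end; grip it across its 16 mm.
- key: Loose steel taper key with a head, 0.19 to 0.29 kg, on its flat underside. Origin: underside, middle of the blade. Blade along x, -45 to +45 mm, 14 mm thick (y), top sloping 1:10 from 7 mm high at the thin end (+x) to 16 mm at the head. Driven in the slot with 12 to 20 N it stays tight by friction; slid in only to touching it is loose.
- key_tip (a point): Middle of the lower edge of the key's thin end, (45,0,0) mm in the key's frame. When tight it is some 33 to 53 mm past the post's middle, depending on the bridge.
- key_head (a point): Point to grip in the key's head, (-56,0,30) mm in the key's frame. Head: x -67..-45, 22 mm long, 18 mm thick (y), 44 mm high from the underside.
- wrench: Bystander: open-ended spanner, 140 mm long, lying flat. Leave alone.
- bearing: Bystander: steel ring, 52 mm outside diameter, 16 mm high. Leave alone.
- hammer: Bystander: hammer, 260 mm long, lying. Leave alone.
- spray_can: Bystander: standing aluminium can, 60 mm diameter, 180 mm high. Leave alone.
- tub: Bystander: white open tub, 90 mm across, 75 mm high. Leave alone.
- flat_bar: Bystander: plain parallel steel bar without head, 110 x 16 x 12 mm, lying. Leave alone.
- flange: Bystander: aluminium flange, 76 mm disc with a 36 mm neck, 50 mm high. Leave alone.
- screwdriver: Bystander: screwdriver, 190 mm long, lying. Leave alone.
Mind the look-alikes: they are no part of the job. What is shaped like the key but yellow is not meant.

How it is judged:
By the outcome, as a careful person would: the job done as asked, in the order asked, and still so for the second after the job is handed in, with the robot touching nothing.
It also fails if it takes over 67 s, if anything falls off the work surface, if the arm or the gripper's body presses on something with over 40 N, if the wrist force passes 120 N, or if a joint passes its speed limit or range.

## Robot

A 7-joint arm with a two-finger parallel gripper is mounted at the origin on the work surface. World frame = base frame: x ahead of the robot, y to its left, z up, the work surface at z = 0. Lengths are in m, angles in rad, forces in N, time in s.
With the tool pointing down it reaches from about 0.425 to 0.925 m from the base axis. Payload 6.8 kg.
Tool frame: the origin (TCP) lies at the very end of the fingers, on their centre line; the grasp point (between the pads) lies 19 mm behind it; z points along the fingers, y is the line along which they close (so a half turn about z gives the same grasp; the last joint's range is limited). The gripper opens to 85 mm and grips with 20 to 120 N. Pads are 22 mm wide; open, the fingers measure 114 mm over their backs; the gripper's body (76 mm by 85 mm) begins 54 mm behind the grasp point. The pads swing forward as they close: fully open they stand 13 mm farther back than shut.
Start: joints at [-1.268, 0.477, 0.022, 1.555, -0.011, 1.109, -0.083], TCP at [0.27, 0.619, 0.209] pointing down, gripper open.
Joint ranges: [-2.96, 2.96], [-0.34, 2.1], [-1.41, 1.46], [0.24, 2.44], [-1.37, 4.51], [0.17, 1.92], [-2.96, 2.96]. Speed limits (rad/s): [2.39, 2.39, 3.14, 3.14, 3.14, 3.14, 3.14].

## Interface

Orientations are given as a rotation vector (axis times angle).
In Python, from bench import r gives the robot as it stands.
- The arm moves only by the shell command python3 -m jog 'ROWS' [FORCE]. ROWS is JSON, a list of rows, each an object of numbers: "fingers": the finger opening in m, from 0 to 0.0854; "x", "y", "z": the shift along the tool's x, y, z in m; "rx", "ry", "rz": the turn, a rotation vector about the tool's x, y, z in degrees. In form: [{"fingers": .., "x": .., "y": .., "z": .., "rx": .., "ry": .., "rz": ..}, ...]. A call has 1 to 8 rows; each row shifts and turns the commanded pose from where the row before left it, along the tool's axes as they then stand; what a row does not reach is not made up. A row lasts 1/8 s, in which the tool goes at most 62.5 mm and 10.7 degrees, less where a joint would pass 70% of its speed; a pose out of reach is approached as far as the arm can. A call is refused whole if a number of a shift passes 0.0625 or a number of a turn 10.7, either way. A call with a gripper value outside its range is refused whole. The fingers move at their own pace and stop on an object; FORCE is the grip in N (left out, the last holds). Time passes only in rows, so rows that do not move let the fingers close. It gives the time, the measured TCP pose, the force, the opening and the grip force at its end, in the units of the state.
- r.get_obs(): the state, without advancing time (a new reading comes with each control period).
- r.grab_frame(name): name is "side" or "top" or "wrist"; returns (picture, depth): 384x512x3 uint8, red, green, blue; 384x512 float32, m along the optical axis (not along the pixel's ray), 0 where there is no reading.
- r.get_calibration(name): a dict with "mtx" (3x3 intrinsics, pixels), "extrinsics" (4x4, takes a point from camera to world coordinates). Camera axes: x right, y down, z forward; pixel columns grow to the right and rows downward; lengths in m; the calibration is good to about 2 mm. A picture is of the moment at which its call begins: read the wrist's pose just before it. get_calibration takes no time and is no camera call; for the wrist camera it gives the pose at the moment of the call.
- r.hand_in(): hands the job in; it is judged then, once.
Trained networks look in the newest picture that a camera, given by its name, has taken for a name from the list of things; names that differ only in an ending like _2 or _b are one class to them, and where a whole thing is asked for, a point or a joint stands for the part that bears it (a point fixed in the world has none). Each returns a list of dicts, best first, with "score" (0 to 1); they miss things now and then, are a little off and sometimes report something else, mostly with a low value. They report only what shows in the picture. A call takes as long as a camera call. They do not tell look-alikes from the thing itself.
- r.search_frame(target, camera): "xyz" ([x, y, z] in m, in world coordinates, good to about 4 mm: the middle of the surface that is visible of it).
- r.landmark_of(target, camera): "xyz" ([x, y, z] in m, in world coordinates, good to about 4 mm: a listed point, or the origin of a listed thing).
The state is a dict: "clock": time; "joints": joint angles; "qvel": joint speeds; "tau": joint torques, N m; "tcp_pos": TCP position; "orientation": TCP orientation; "contact_force": force on the tool from outside, world axes, zero at the start; "moment": the same for the moment, N m; "grip_width": finger opening in m; "gripper_force": force on a finger pad.
Only numpy, scipy, OpenCV 4.12 (cv2) and the standard library are available. Lean on these libraries where they do the work, as an engineer would, in place of code of your own. Each camera call takes 0.05 s, during which the arm holds its last target. There are 200 camera calls.

## Working session

There is one attempt and no reset: what is moved stays moved. The work goes in short steps, Python scripts to look and compute and a shell command to move; the robot and the scene stay as the last step left them, time stands still between calls to the robot, and variables do not carry over. Pictures are saved under pics/ and viewed, at most 11 in all, crops included, and the job is handed in when it is done.

```bash
ls; mkdir -p pics; python3 - <<'E'
from bench import r
import cv2,numpy as np
o=r.get_obs();print(o)
ims=[]
for c in("top","side"):
    p,d=r.grab_frame(c);cv2.imwrite(f"pics/{c}0.png",p[:,:,::-1]);np.save(f"pics/{c}0.npy",d)
    for t in ["housing","ledge_edge","slot","cover","lip","cover_handle","key","key_tip","key_head"]:
        print(c,t,[(np.round(q["xyz"],3).tolist(),round(q["score"],2)) for q in r.landmark_of(t,c)][:3])
    k=r.get_calibration(c);print(k["mtx"].tolist(),np.round(k["extrinsics"],3).tolist())
print(r.get_obs()["clock"])
E
```

```text
pics
{'clock': 0.0, 'joints': array([-1.26808112,  0.47779603,  0.02236998,  1.55647279, -0.0115507 ,
        1.10929275, -0.08310003]), 'qvel': array([-0.00184207, -0.00016734, -0.00041372, -0.00208554,  0.00033745,
        0.00074854,  0.00051102]), 'tau': array([-4.84941829e-04, -5.96458697e+01,  1.60771586e+00, -2.81191331e+01,
        1.25252543e-02,  9.55591531e-03, -8.99800256e-06]), 'tcp_pos': array([0.26932971, 0.61823921, 0.20842005]), 'orientation': array([-6.40766405e-01, -3.07527386e+00,  2.85986265e-03]), 'contact_force': array([-0.68991017,  0.56108351,  0.84279224]), 'moment': array([0.01472773, 0.00335713, 0.02163595]), 'gripper_force': 0.0, 'grip_width': 0.08552653049839591}
top housing [([0.542, -0.211, -0.002], 0.61)]
top ledge_edge [([0.465, -0.204, 0.07], 0.69)]
top slot [([0.594, -0.214, 0.069], 0.87)]
top cover []
top lip [([0.496, 0.178, 0.0], 0.82), ([0.386, 0.413, -0.0], 0.58)]
top cover_handle [([0.581, 0.199, 0.035], 0.87)]
top key [([0.472, -0.388, -0.002], 0.77), ([0.481, -0.002, -0.001], 0.63)]
top key_tip [([0.461, -0.205, 0.067], 0.69), ([0.519, -0.3
[... 472 characters left out ...]
side slot [([0.599, -0.21, 0.068], 0.92), ([0.49, 0.175, 0.002], 0.26)]
side cover [([0.579, 0.198, -0.003], 0.85)]
side lip [([0.487, 0.178, 0.002], 0.69), ([0.328, -0.228, -0.002], 0.16)]
side cover_handle [([0.579, 0.197, 0.037], 0.9)]
side key [([0.476, 0.0, -0.002], 0.8), ([0.475, -0.382, -0.001], 0.75)]
side key_tip [([0.517, -0.37, -0.001], 0.79), ([0.522, -0.021, 0.002], 0.72)]
side key_head [([0.422, -0.401, 0.029], 0.97), ([0.576, 0.196, -0.002], 0.58)]
[[419.7347026923304, 0.0, 252.12279601036877], [0.0, 419.7347026923304, 192.92467371554386], [0.0, 0.0, 1.0]] [[0.917, -0.231, 0.326, 0.156], [-0.399, -0.547, 0.735, -0.863], [0.008, -0.804, -0.594, 0.793], [0.0, 0.0, 0.0, 1.0]]
1.0
```

View pics/top0.png

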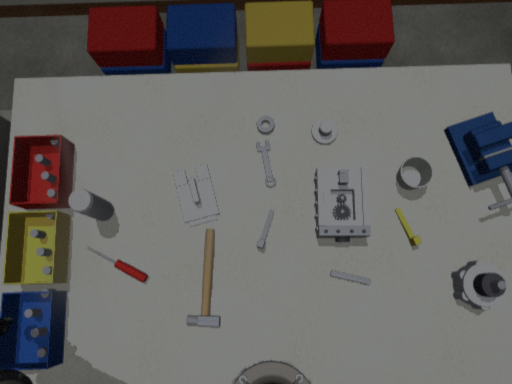

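View pics/side0.png

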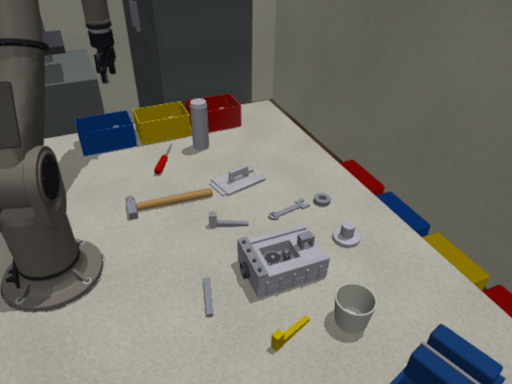

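The grey key is at px (265,230) in the top view, with its head towards the robot. The yellow look-alike is at (407,225), the housing at (342,203) with its ledge towards the robot, and the cover at (197,193). I'll fly to the cover first.

```bash
cat > h.py <<'E'
from bench import r
import numpy as np, cv2
from scipy.spatial.transform import Rotation as R
np.set_printoptions(precision=4,suppress=True)
def tool(yaw,tilt=0,flip=False):
    # tool x along -body x (or + if flip), y along body y, z into body -z ; body yaw, +x end raised by tilt
    B=R.from_euler('z',yaw)*R.from_euler('y',-tilt)
    T=np.array([[-1,0,0],[0,1,0],[0,0,-1.]]).T
    if flip: T=np.array([[1,0,0],[0,-1,0],[0,0,-1.]]).T
    return B*R.from_matrix(T)
def delta(p,Rt):
    o=r.get_obs();Rc=R.from_rotvec(o["orientation"])
    print("tcp",o["tcp_pos"],"t",o["clock"],"F",o["contact_force"],"w",o["grip_width"])
    d=Rc.inv().as_matrix()@(np.array(p)-o["tcp_pos"]);w=np.degrees((Rc.inv()*Rt).as_rotvec())
    print("shift mm in present axes",d*1000,"turn deg",w, "shift in target axes",Rt.inv().as_matrix()@(np.array(p)-o["tcp_pos"])*1000)
def cloud(c):
    p,d=r.grab_frame(c);k=r.get_calibration(c);K=k["mtx"];E=k["extrinsics"]
    v,u=np.mgrid[:384,:512];P=np.stack([(u-K[0,2])/K[0,0]*d,(v-K[1,2])/K[1,1]*d,d],-1)@E[:3,:3].T+E[:3,3]
    P[d==0]=np.nan
    return p,P
def lm(names,c):
    for t in names: print(c,t,[(np.round(q["xyz"],4).tolist(),round(q["score"],2)) for q in r.landmark_of(t,c)][:3])
E
python3 -m jog '[{"z":-0.02,"x":-0.05,"y":-0.029},{"x":-0.05,"y":-0.029},{"x":-0.05,"y":-0.029},{"x":-0.05,"y":-0.029},{"x":-0.05,"y":-0.029},{"x":-0.05,"y":-0.029},{"x":-0.05,"y":-0.029},{"x":-0.05,"y":-0.029}]'
python3 -m jog '[{"x":-0.025,"y":-0.015,"rz":-9},{"rz":-9},{"rz":-9},{"rz":-9},{}]'
python3 - <<'E'
from h import *
print(r.get_obs()["joints"])
p,P=cloud("wrist");cv2.imwrite("pics/w1.png",p[:,:,::-1]);np.save("pics/w1.npy",P)
lm(["cover","lip","cover_handle"],"wrist")
delta([.579,.198,.1],tool(.22))
# plate / handle fit
for nm,lo,hi in(("plate",.006,.016),("bar",.043,.056)):
    m=(P[...,2]>lo)&(P[...,2]<hi)&(np.hypot(P[...,0]-.58,P[...,1]-.198)<.13)
    q=P[m][:,:2].astype(np.float32);
    if len(q)>20: print(nm,len(q),cv2.minAreaRect(q),P[m][:,2].mean(),q.mean(0))
E
```

```text
[-1.2681  0.477   0.0224  1.5554 -0.0115  1.1093 -0.0831]
wrist cover []
wrist lip [([0.4902, 0.1727, -0.0009], 0.76)]
wrist cover_handle []
tcp [0.2696 0.6189 0.2094] t 1.2 F [-0.038   0.1688  0.538 ] w 0.08534192633814958
shift mm in present axes [-451.7599 -262.2721  109.3906] turn deg [  0.0005  -0.0005 -36.1419] shift in target axes [-210.1373 -478.2412  109.397 ]
plate 245 ((0.5024758577346802, 0.21459507942199707), (0.05945723503828049, 0.028258293867111206), 68.02875518798828) 0.009103018428247074 [0.5061 0.2185]validation failed for argument at $[0]...
validation failed for argument at $[0]...
```

View pics/w1.png

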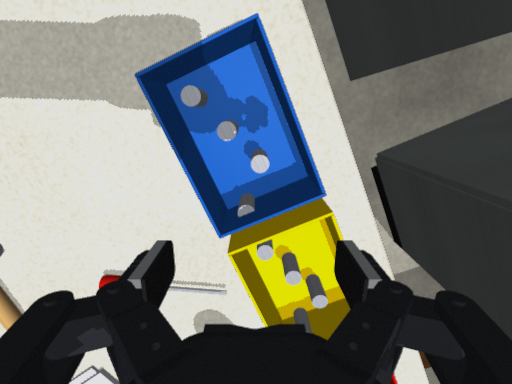

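That view shows the bins, because the arm hasn't moved: the call was refused, probably because rows need every key. I'll retry with full rows.

```bash

python3 -m jog '[{"fingers":0.08,"x":-0.05,"y":-0.029,"z":-0.02,"rx":0,"ry":0,"rz":0},{"fingers":0.08,"x":-0.05,"y":-0.029,"z":0,"rx":0,"ry":0,"rz":0},{"fingers":0.08,"x":-0.05,"y":-0.029,"z":0,"rx":0,"ry":0,"rz":0},{"fingers":0.08,"x":-0.05,"y":-0.029,"z":0,"rx":0,"ry":0,"rz":0},{"fingers":0.08,"x":-0.05,"y":-0.029,"z":0,"rx":0,"ry":0,"rz":0},{"fingers":0.08,"x":-0.05,"y":-0.029,"z":0,"rx":0,"ry":0,"rz":0},{"fingers":0.08,"x":-0.05,"y":-0.029,"z":0,"rx":0,"ry":0,"rz":0},{"fingers":0.08,"x":-0.05,"y":-0.029,"z":0,"rx":0,"ry":0,"rz":0}]' 30
```

```text
clock: 2.2
tcp_pos: [0.5446, 0.245, 0.2297]
orientation: [0.64, 3.075, 0.001]
contact_force: [0.7, 0.5, 0.3]
grip_width: 0.0802
gripper_force: 0.0
```

```bash

python3 -m jog '[{"fingers":0.08,"x":-0.05,"y":-0.029,"z":0,"rx":0,"ry":0,"rz":-9},{"fingers":0.08,"x":0,"y":0,"z":0,"rx":0,"ry":0,"rz":-9},{"fingers":0.08,"x":0,"y":0,"z":0,"rx":0,"ry":0,"rz":-9},{"fingers":0.08,"x":0,"y":0,"z":0,"rx":0,"ry":0,"rz":-9},{"fingers":0.08,"x":0,"y":0,"z":0,"rx":0,"ry":0,"rz":0}]'
cat > look.py <<'E'
from h import *
import sys
x,y,n=float(sys.argv[1]),float(sys.argv[2]),sys.argv[3]
p,P=cloud("wrist");cv2.imwrite(f"pics/{n}.png",p[:,:,::-1]);np.save(f"pics/{n}.npy",P)
print(r.get_obs()["joints"])
for a in sys.argv[4:]:
    nm,lo,hi,rad=a.split(",")
    m=(P[...,2]>float(lo))&(P[...,2]<float(hi))&(np.hypot(P[...,0]-x,P[...,1]-y)<float(rad))
    m=cv2.erode(m.astype(np.uint8),np.ones((3,3)))>0
    q=P[m][:,:2].astype(np.float32)
    if len(q)>20: print(nm,len(q),cv2.minAreaRect(q),np.median(P[m][:,2]),q.min(0),q.max(0))
E
python3 look.py .579 .198 w2 plate,.006,.016,.13 bar,.044,.056,.06
python3 - <<'E'
from h import *
lm(["cover","lip","cover_handle"],"wrist")
delta([.579,.198,.1],tool(.22))
E
```

```text
clock: 2.82
tcp_pos: [0.5779, 0.1998, 0.2294]
orientation: [-0.338, 3.123, 0.0]
contact_force: [-0.2, 0.2, -0.1]
grip_width: 0.0803
gripper_force: 0.0
[-0.5005  0.3543  0.0854  1.6969 -0.0336  1.0916  1.38  ]
plate 5469 ((0.5771516561508179, 0.19722680747509003), (0.14697737991809845, 0.09699738025665283), 13.330270767211914) 0.009743116124658002 [0.4948 0.1345] [0.6582 0.2602]
bar 528 ((0.577109694480896, 0.1969754844903946), (0.06702733039855957, 0.012872889637947083), 12.450339317321777) 0.0496409409971513 [0.5436 0.1841] [0.61   0.2102]
wrist cover [([0.5787, 0.2004, 0.0002], 0.89)]
wrist lip [([0.7748, -0.0069, 0.0008], 0.73), ([0.49, 0.1731, -0.0009], 0.61)]
wrist cover_handle [([0.5771, 0.1986, 0.0385], 0.61)]
tcp [0.5779 0.1999 0.2294] t 3.025 F [ 0.1105  0.4563 -0.1392] w 0.07996747178456232
shift mm in present axes [ -0.718   -2.1049 129.4076] turn deg [-0.0001 -0.0008 -0.2663] shift in target axes [ -0.7064  -2.1085 129.4076]
```

View pics/w2.png

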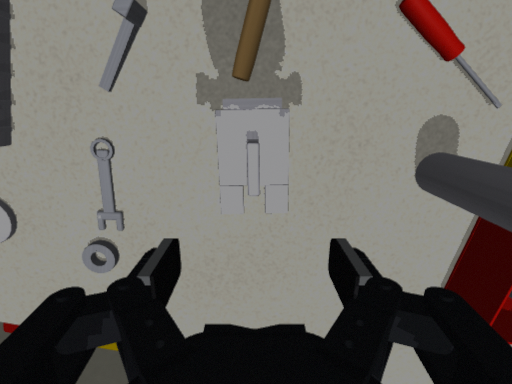

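The cover is cleanly in view at px (253,160), with its notch on the far side. Yaw is 12.6° and the centre (0.577, 0.197). Next I descend and grip.

```bash

python3 -m jog '[{"fingers":0.06,"x":0.0015,"y":-0.0025,"z":0.05,"rx":0,"ry":0,"rz":0},{"fingers":0.06,"x":0,"y":0,"z":0.05,"rx":0,"ry":0,"rz":0},{"fingers":0.06,"x":0,"y":0,"z":0.05,"rx":0,"ry":0,"rz":0},{"fingers":0.06,"x":0,"y":0,"z":0.04,"rx":0,"ry":0,"rz":0},{"fingers":0.06,"x":0,"y":0,"z":0.017,"rx":0,"ry":0,"rz":0},{"fingers":0.06,"x":0,"y":0,"z":0,"rx":0,"ry":0,"rz":0},{"fingers":0.0,"x":0,"y":0,"z":0,"rx":0,"ry":0,"rz":0},{"fingers":0.0,"x":0,"y":0,"z":0,"rx":0,"ry":0,"rz":0}]' 100
python3 -m jog '[{"fingers":0.0,"x":0,"y":0,"z":0,"rx":0,"ry":0,"rz":0},{"fingers":0.0,"x":0,"y":0,"z":0,"rx":0,"ry":0,"rz":0},{"fingers":0.0,"x":0,"y":0,"z":0,"rx":0,"ry":0,"rz":0}]' 100
```

```text
clock: 4.03
tcp_pos: [0.5782, 0.1976, 0.0241]
orientation: [-0.34, 3.12, 0.001]
contact_force: [-0.1, -0.1, -0.5]
grip_width: 0.0245
gripper_force: 0.0
clock: 4.4
tcp_pos: [0.5779, 0.1977, 0.0243]
orientation: [-0.341, 3.121, 0.002]
contact_force: [-0.9, -0.1, 7.8]
grip_width: 0.0112
gripper_force: 98.1
```

```bash

python3 -m jog '[{"fingers":0.0,"x":0,"y":0,"z":-0.02,"rx":0,"ry":0,"rz":0},{"fingers":0.0,"x":0,"y":0,"z":-0.04,"rx":0,"ry":0,"rz":0},{"fingers":0.0,"x":0,"y":0,"z":-0.05,"rx":0,"ry":0,"rz":0},{"fingers":0.0,"x":0,"y":0,"z":-0.05,"rx":0,"ry":0,"rz":0},{"fingers":0.0,"x":0,"y":0,"z":-0.04,"rx":0,"ry":0,"rz":0}]' 100
python3 - <<'E'
from h import *
for c in("top","side"):
    d=np.load(f"pics/{c}0.npy");k=r.get_calibration(c);K=k["mtx"];E=k["extrinsics"]
    v,u=np.mgrid[:384,:512];P=np.stack([(u-K[0,2])/K[0,0]*d,(v-K[1,2])/K[1,1]*d,d],-1)@E[:3,:3].T+E[:3,3]
    P[d==0]=np.nan
    near=(np.abs(P[...,0]-.54)<.13)&(np.abs(P[...,1]+.211)<.09)
    for nm,lo,hi in(("bench",-.02,.01),("seat",.055,.0635),("all",.055,.1),("ledge",.073,.08),("post",.09,.1)):
        m=near&(P[...,2]>lo)&(P[...,2]<hi);q=P[m][:,:2].astype(np.float32)
        print(c,nm,len(q),cv2.minAreaRect(q) if len(q)>3 else "",np.median(P[m][:,2]))
    # key
    m=(np.hypot(P[...,0]-.47,P[...,1])<.1)&(P[...,2]>.005)&(P[...,2]<.05);q=P[m][:,:2].astype(np.float32);print("key",len(q),cv2.minAreaRect(q))
E
```

```text
clock: 5.03
tcp_pos: [0.5767, 0.1968, 0.2254]
orientation: [-0.34, 3.122, 0.001]
contact_force: [1.1, 0.6, -6.0]
grip_width: 0.0113
gripper_force: 98.5
top bench 1917 ((0.5400391221046448, -0.21093374490737915), (0.25997644662857056, 0.17991526424884796), 0.0459493063390255) 0.0008243637740290577
top seat 1294 ((0.5311146974563599, -0.20719072222709656), (0.13926048576831818, 0.20209817588329315), 86.3637924194336) 0.06040636864235249
top all 2772 ((0.5306445956230164, -0.20729757845401764), (0.14098432660102844, 0.20126880705356598), 87.55622863769531) 0.06406889029571383
top ledge 426 ((0.5285800099372864, -0.2072729468345642), (0.13645179569721222, 0.17330102622509003), 89.54884338378906) 0.07653415587773582
top post 119 ((0.5987828969955444, -0.20933815836906433), (0.024536974728107452, 0.03605153411626816), 89.61913299560547) 0.09392489794715742
key 410 ((0.4704131484031677, -0.000981062650680542), (0.1848718523979187, 0.19146846234798431), 24.001432418823242)
side bench 1741 ((0.5400144457817078, -0.21144747734069824), (0.17920222878456116, 0.25987380743026733), 89.96448516845703) 0.0009345897131803893
side seat 1270 ((0.5263979434967041, -0.21114930510520935), (0.13392463326454163, 0.19779060781002045), 88.18104553222656) 0.06067051193959866
side all 2757 ((0.5264434814453125, -0.20816457271575928), (0.14016664028167725, 0.19770580530166626), 88.73062896728516) 0.06467944922411917
side ledge 473 ((0.5227271318435669, -0.20800645649433136), (0.1401689201593399, 0.17535310983657837), 88.78327178955078) 0.07706165762174333
side post 117 ((0.5935398936271667, -0.20907293260097504), (0.037909504026174545, 0.026641039177775383), 2.002596139907837) 0.09411427118794868
key 289 ((0.4629533588886261, 0.013918556272983551), (0.12718264758586884, 0.15622258186340332), 0.2604418694972992)
```

```bash

python3 -m jog '[{"fingers":0.0,"x":0.001,"y":-0.03,"z":-0.02,"rx":0,"ry":0,"rz":0},{"fingers":0.0,"x":0.001,"y":-0.055,"z":-0.02,"rx":0,"ry":0,"rz":0},{"fingers":0.0,"x":0.001,"y":-0.055,"z":-0.02,"rx":0,"ry":0,"rz":0},{"fingers":0.0,"x":0.001,"y":-0.055,"z":-0.01,"rx":0,"ry":0,"rz":0},{"fingers":0.0,"x":0.001,"y":-0.055,"z":0,"rx":0,"ry":0,"rz":0},{"fingers":0.0,"x":0.001,"y":-0.055,"z":0,"rx":0,"ry":0,"rz":0},{"fingers":0.0,"x":0.001,"y":-0.055,"z":0,"rx":0,"ry":0,"rz":0},{"fingers":0.0,"x":0.001,"y":-0.055,"z":0,"rx":0,"ry":0,"rz":0}]' 100
python3 -m jog '[{"fingers":0.0,"x":0,"y":0,"z":0,"rx":0,"ry":0,"rz":7},{"fingers":0.0,"x":0,"y":0,"z":0,"rx":0,"ry":0,"rz":7},{"fingers":0.0,"x":0,"y":0,"z":0,"rx":0,"ry":0,"rz":0},{"fingers":0.0,"x":0,"y":0,"z":0,"rx":0,"ry":0,"rz":0}]' 100
python3 look.py .54 -.21 w3 all,.055,.1,.15 ledge,.07,.08,.12 post,.09,.1,.12
python3 - <<'E'
from h import *
lm(["housing","ledge_edge","slot","lip","cover_handle"],"wrist")
delta([.579,.198,.1],tool(-.03))
E
```

```text
clock: 6.02
tcp_pos: [0.658, -0.2112, 0.2928]
orientation: [0.341, -3.122, -0.001]
contact_force: [1.3, 0.5, -4.9]
grip_width: 0.0111
gripper_force: 98.5
clock: 6.52
tcp_pos: [0.6583, -0.2095, 0.2925]
orientation: [-0.038, -3.141, -0.0]
contact_force: [-0.1, -0.0, -5.5]
grip_width: 0.0111
gripper_force: 98.6
[ 0.0126  0.4577  0.3052  1.4257 -0.1393  1.2796  1.8746]
all 5608 ((0.5043636560440063, -0.2086794674396515), (0.13373632729053497, 0.09383133798837662), 88.63964080810547) 0.06089270776660974 [ 0.4563 -0.2762] [ 0.5518 -0.1408]
ledge 620 ((0.4607227146625519, -0.20711368322372437), (0.1326766461133957, 0.006451067049056292), 88.59819793701172) 0.0756664718221946 [ 0.4563 -0.2735] [ 0.4649 -0.1408]
wrist housing [([0.5387, -0.211, -0.0027], 0.95)]
wrist ledge_edge [([0.4646, -0.2049, 0.0694], 0.97)]
wrist slot []
wrist lip [([0.5686, -0.2121, 0.2648], 0.8)]
wrist cover_handle [([0.6591, -0.2082, 0.3057], 0.66)]
tcp [ 0.6586 -0.2098  0.2924] t 6.825 F [ 0.3952  0.4208 -5.4021] w 0.011766452029520539
shift mm in present axes [ 90.3189 405.5824 192.468 ] turn deg [ 0.0031 -0.0016  0.213 ] shift in target axes [ 91.8312 405.2543 192.4434]
```

View pics/w3.png

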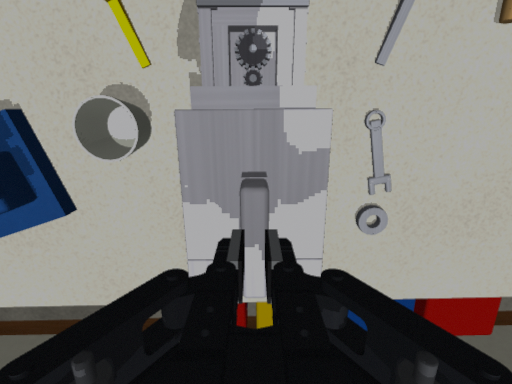

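The wrist view shows the ledge edge at px row ~5, the gears at (253,48) and the held cover's lip at (253,97). From that the housing yaw is about -1.4°, ledge edge (0.465, -0.207) and origin (0.542, -0.209). Next I check how the cover sits in the hand.

```bash
python3 - <<'E'
from h import *
P=np.load("pics/w3.npy")
o=r.get_obs();Rc=R.from_rotvec(o["orientation"]).as_matrix()
Q=(P-o["tcp_pos"])@Rc   # tool coords
Q=Q[85:300,170:340].reshape(-1,3);Q=Q[np.isfinite(Q[:,0])]
m=(np.abs(Q[:,2]-.0145)<.006)&(Q[:,0]<.074)&(Q[:,0]>-.03);q=Q[m]
A=np.c_[q[:,:2],np.ones(len(q))];s=np.linalg.lstsq(A,q[:,2],rcond=None)[0];res=q[:,2]-A@s
s=np.linalg.lstsq(A[abs(res)<.002],q[abs(res)<.002,2],rcond=None)[0];print("plate top plane",s)
for nm,lo,hi in(("plate",.009,.017),("lip",.0175,.023),("bar",-.035,-.02)):
    q=Q[(Q[:,2]>lo)&(Q[:,2]<hi)];print(nm,len(q),np.percentile(q,[1,99],axis=0),cv2.minAreaRect(q[:,:2].astype(np.float32)))
E
```

```text
plate top plane [0.0033 0.004  0.0145]
plate 19080 [[-0.0391 -0.0499  0.0131]
 [ 0.0742  0.048   0.0162]] ((0.014820192009210587, -0.0009118653833866119), (0.10056034475564957, 0.12069348990917206), 89.50650024414062)
lip 2919 [[ 0.0754 -0.0408  0.0183]
 [ 0.0892  0.0376  0.0214]] ((0.0823504626750946, -0.0014995858073234558), (0.08051437884569168, 0.013914276845753193), 89.90543365478516)
bar 3069 [[-0.0326 -0.0162 -0.0344]
 [ 0.0351  0.015  -0.022 ]] ((0.0012483950704336166, 0.0013031475245952606), (0.03673769161105156, 0.06927042454481125), 72.33824920654297)
```

```bash
cat >> h.py <<'E'
H=np.array([.542,-.209,0]);HY=-.024;LT=np.array([.089,-.001,.0245])
def cov(lx,lz,th,ly=0):
    Rt=tool(HY,th);L=H+R.from_euler('z',HY).apply([lx,ly,lz]);return L-Rt.apply(LT),Rt
def lipnow():
    o=r.get_obs();Rc=R.from_rotvec(o["orientation"]);L=o["tcp_pos"]+Rc.apply(LT)
    B=R.from_euler('z',-HY);b=(B*Rc).apply([-1,0,0])
    print("lip in housing",B.apply(L-H)*1000,"tilt",np.arctan2(b[2],b[0]),"yaw err",np.arctan2(b[1],b[0]),"F",B.apply(o["contact_force"]),o["moment"],"w",o["grip_width"],"t",o["clock"])
E
python3 -m jog '[{"fingers":0.0,"x":0,"y":0,"z":0,"rx":0,"ry":-7.5,"rz":0},{"fingers":0.0,"x":0,"y":0,"z":0,"rx":0,"ry":-7.5,"rz":0},{"fingers":0.0,"x":0,"y":0,"z":0,"rx":0,"ry":-7.5,"rz":0},{"fingers":0.0,"x":0,"y":0,"z":0,"rx":0,"ry":0,"rz":0}]' 100
python3 - <<'E'
from h import *
lipnow()
for a in((-.068,.12,.39),(-.068,.064,.39)): delta(*cov(*a))
print(r.get_obs()["joints"])
E
```

```text
clock: 7.32
tcp_pos: [0.6547, -0.2104, 0.2909]
orientation: [0.04, 2.754, -0.006]
contact_force: [0.0, 0.0, -6.1]
grip_width: 0.0113
gripper_force: 98.7
lip in housing [ 39.6123   0.6855 234.5268] tilt 0.3877157560274167 yaw err -0.005231773433605032 F [ 0.0403  0.043  -6.0611] [ 0.0119  0.9609 -0.0196] w 0.011282408678187245 t 7.325
tcp [ 0.6547 -0.2104  0.2909] t 7.325 F [ 0.0413  0.0421 -6.0611] w 0.011282408678187245
shift mm in present axes [142.9815  -0.9259  65.1373] turn deg [-0.03   -0.1309 -0.2775] shift in target axes [143.1329  -0.2671  64.81  ]
tcp [ 0.6547 -0.2104  0.2909] t 7.325 F [ 0.0413  0.0421 -6.0611] w 0.011282408678187245
shift mm in present axes [164.1535  -1.0015 116.9807] turn deg [-0.03   -0.1309 -0.2775] shift in target axes [164.4235  -0.2671 116.6049]
[ 0.0501  0.2423  0.2613  1.7768 -0.2344  0.767   1.9735]
```

```bash

python3 -m jog '[{"fingers":0.0,"x":0.036,"y":0,"z":0.016,"rx":0,"ry":0,"rz":-0.3},{"fingers":0.0,"x":0.036,"y":0,"z":0.016,"rx":0,"ry":0,"rz":0},{"fingers":0.0,"x":0.036,"y":0,"z":0.017,"rx":0,"ry":0,"rz":0},{"fingers":0.0,"x":0.035,"y":0,"z":0.016,"rx":0,"ry":0,"rz":0},{"fingers":0.0,"x":0,"y":0,"z":0,"rx":0,"ry":0,"rz":0}]' 100
python3 - <<'E'
from h import *
lipnow()
p,P=cloud("wrist");cv2.imwrite("pics/w4.png",p[:,:,::-1]);np.save("pics/w4.npy",P)
lm(["ledge_edge","lip","housing"],"wrist"); lm(["ledge_edge","lip"],"side")
Q=R.from_euler('z',-HY).apply((P-H).reshape(-1,3))*1000
q=Q[(Q[:,2]>71)&(Q[:,2]<80)&(abs(Q[:,1])<80)&(Q[:,0]<-65)&(Q[:,0]>-115)];print("ledge",np.percentile(q,[1,99],axis=0))
a=q[abs(q[:,1])<20];print(np.percentile(a[:,0],[1,50,99]))
delta(*cov(-.068,.064,.39))
E
```

```text
clock: 7.95
tcp_pos: [0.5488, -0.207, 0.1749]
orientation: [0.03, 2.757, -0.005]
contact_force: [0.5, 1.1, -4.1]
grip_width: 0.0118
gripper_force: 98.7
lip in housing [-66.5237   1.0556 118.7975] tilt 0.3847868578117644 yaw err 0.0018932430256119988 F [ 0.4551  1.1239 -4.1335] [ 0.0679  0.7592 -0.008 ] w 0.011778953516258406 t 7.95
wrist ledge_edge [([0.4626, -0.2088, 0.0701], 0.67)]
wrist lip [([0.4765, -0.2099, 0.1158], 0.91), ([0.5577, -0.2033, 0.1517], 0.59)]
wrist housing [([0.6564, -0.0091, -0.0024], 0.19)]
side ledge_edge [([0.4608, -0.2107, 0.07], 0.87), ([0.4255, 0.0172, 0.0298], 0.45)]
side lip [([0.4874, 0.178, 0.0015], 0.69), ([0.3284, -0.2282, -0.0022], 0.16)]
ledge [[-101.4869  -67.7257   74.108 ]
 [ -75.8912   64.9798   79.7288]]
[-101.4801  -89.4939  -75.9029]
tcp [ 0.5533 -0.2076  0.1788] t 8.25 F [-0.6697 -0.322  -5.7241] w 0.011637717499944984
shift mm in present axes [28.1779 -0.4753 51.4621] turn deg [-0.0713  0.2576  0.2084] shift in target axes [27.9442 -0.6415 51.5876]
```

View pics/w4.png

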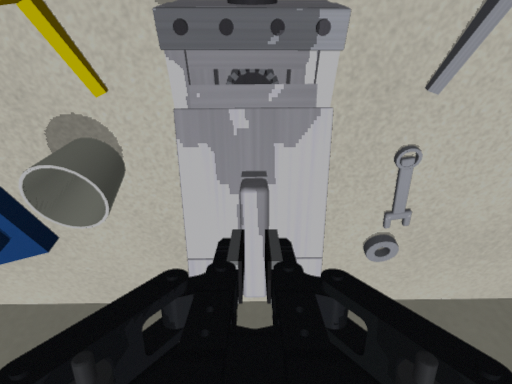

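The view shows the lip (row 95) just in front of the ledge (rows 10–45), aligned laterally to within 1–2 mm. I nudge the housing estimate by +1 mm in x and -1 mm in y, then descend to the pre-hook pose.

```bash
sed -i 's/H=np.array(\[.542,-.209,0\])/H=np.array([.543,-.210,0])/' h.py
python3 -m jog '[{"fingers":0.0,"x":0.009,"y":-0.0015,"z":0.017,"rx":0,"ry":0,"rz":0.2},{"fingers":0.0,"x":0.009,"y":0,"z":0.017,"rx":0,"ry":0,"rz":0},{"fingers":0.0,"x":0.009,"y":0,"z":0.017,"rx":0,"ry":0,"rz":0},{"fingers":0.0,"x":0,"y":0,"z":0,"rx":0,"ry":0,"rz":0},{"fingers":0.0,"x":0,"y":0,"z":0,"rx":0,"ry":0,"rz":0},{"fingers":0.0,"x":0,"y":0,"z":0,"rx":0,"ry":0,"rz":0}]' 100
python3 - <<'E'
from h import *
lipnow()
for a in((-.068,.061,.39),(-.084,.061,.39)): delta(*cov(*a))
E
```

```text
clock: 9.0
tcp_pos: [0.5471, -0.2092, 0.1214]
orientation: [0.034, 2.747, -0.009]
contact_force: [0.5, -0.2, -5.8]
grip_width: 0.0112
gripper_force: 98.7
lip in housing [-68.6421  -0.1119  64.6017] tilt 0.3948042236782249 yaw err -0.0005272106771581071 F [ 0.4922 -0.2359 -5.7562] [ 0.0092  0.8493 -0.0102] w 0.011182904521854742 t 9.0
tcp [ 0.5471 -0.2092  0.1214] t 9.0 F [ 0.4864 -0.2477 -5.7562] w 0.011182904521854742
shift mm in present axes [0.6765 0.1224 3.9976] turn deg [-0.0909  0.2752 -0.0281] shift in target axes [0.6572 0.1164 4.001 ]
tcp [ 0.5471 -0.2092  0.1214] t 9.0 F [ 0.4864 -0.2477 -5.7562] w 0.011182904521854742
shift mm in present axes [15.4456  0.1054 -2.1564] turn deg [-0.0909  0.2752 -0.0281] shift in target axes [15.4558  0.1164 -2.082 ]
```

```bash

python3 -m jog '[{"fingers":0.0,"x":0.001,"y":0,"z":0.0023,"rx":0,"ry":0.3,"rz":0},{"fingers":0.0,"x":0.004,"y":0,"z":-0.0017,"rx":0,"ry":0,"rz":0},{"fingers":0.0,"x":0.004,"y":0,"z":-0.0017,"rx":0,"ry":0,"rz":0},{"fingers":0.0,"x":0.0035,"y":0,"z":-0.0015,"rx":0,"ry":0,"rz":0},{"fingers":0.0,"x":0,"y":0,"z":0,"rx":0,"ry":0,"rz":0},{"fingers":0.0,"x":0,"y":0,"z":0,"rx":0,"ry":0,"rz":0}]' 100
python3 - <<'E'
from h import *
lipnow()
E
```

```text
clock: 9.75
tcp_pos: [0.5334, -0.2087, 0.1178]
orientation: [0.035, 2.754, -0.008]
contact_force: [0.3, 0.0, -5.6]
grip_width: 0.0113
gripper_force: 98.6
lip in housing [-82.7493   0.1619  61.5309] tilt 0.38741263297399636 yaw err -0.0011041168383477374 F [ 0.2586  0.038  -5.6038] [ 0.0186  0.9503 -0.022 ] w 0.011282994395279944 t 9.75
```

```bash
python3 - <<'E'
from h import *
o=r.get_obs();p=o["tcp_pos"];Rc=R.from_rotvec(o["orientation"])
n=8
for i in range(1,n+1):
    f=i/n;q,Rt=cov(-.083-.005*min(1,1.3*f),.0612-.0007*f,.387*(1-f))
    print(Rc.inv().apply(q-p)*1000,np.degrees((Rc.inv()*Rt).as_rotvec()));p,Rc=q,Rt
E
```

```text
[ 0.0545 -0.092   4.3543] [-0.0585  2.7953 -0.06  ]
[-0.2852  0.      4.145 ] [ 0.      2.7717 -0.    ]
[-0.2771  0.      4.1837] [-0.      2.7717  0.    ]
[-0.2708 -0.      4.2227] [0.     2.7717 0.    ]
[-0.2664  0.      4.262 ] [0.     2.7717 0.    ]
[-0.264   0.      4.3014] [-0.      2.7717  0.    ]
[-0.9477 -0.      4.4074] [0.     2.7717 0.    ]
[-1.0764 -0.      4.4198] [0.     2.7717 0.    ]
```

```bash

python3 -m jog '[{"fingers":0.0,"x":0,"y":0,"z":0.0043,"rx":0,"ry":2.8,"rz":0},{"fingers":0.0,"x":-0.0003,"y":0,"z":0.0042,"rx":0,"ry":2.8,"rz":0},{"fingers":0.0,"x":-0.0003,"y":0,"z":0.0042,"rx":0,"ry":2.8,"rz":0},{"fingers":0.0,"x":0,"y":0,"z":0,"rx":0,"ry":0,"rz":0},{"fingers":0.0,"x":0,"y":0,"z":0,"rx":0,"ry":0,"rz":0}]' 100
python3 - <<'E'
from h import *
lipnow()
E
python3 -m jog '[{"fingers":0.0,"x":-0.0003,"y":0,"z":0.0042,"rx":0,"ry":2.8,"rz":0},{"fingers":0.0,"x":-0.0003,"y":0,"z":0.0042,"rx":0,"ry":2.8,"rz":0},{"fingers":0.0,"x":0,"y":0,"z":0,"rx":0,"ry":0,"rz":0},{"fingers":0.0,"x":0,"y":0,"z":0,"rx":0,"ry":0,"rz":0}]' 100
python3 - <<'E'
from h import *
lipnow()
delta(*cov(-.087,.0605,.0))
lm(["lip","ledge_edge","slot","cover"],"side")
p,P=cloud("side");cv2.imwrite("pics/s5.png",cv2.resize(p[170:340,170:400,::-1],None,fx=3,fy=3,interpolation=cv2.INTER_CUBIC))
E
```

```text
clock: 10.38
tcp_pos: [0.538, -0.2087, 0.1059]
orientation: [0.036, 2.9, -0.005]
contact_force: [-0.0, 0.1, -4.8]
grip_width: 0.011
gripper_force: 98.7
lip in housing [-85.5795   0.2383  60.8824] tilt 0.24130716521138343 yaw err -0.0010800763455401422 F [-0.0447  0.1093 -4.7885] [-0.0577  0.6282  0.0079] w 0.011023015710783768 t 10.375
clock: 10.88
tcp_pos: [0.54, -0.2089, 0.0979]
orientation: [0.039, 2.998, -0.003]
contact_force: [-0.4, -0.4, -5.6]
grip_width: 0.0114
gripper_force: 98.6
lip in housing [-87.6022   0.1628  60.8588] tilt 0.143790060598922 yaw err -0.001853463461766787 F [-0.3497 -0.3897 -5.6329] [-0.0355  0.578   0.0354] w 0.011408266376579922 t 10.875
tcp [ 0.54   -0.2089  0.0979] t 10.875 F [-0.3589 -0.3812 -5.6329] w 0.011408266376579922
shift mm in present axes [-3.1352  0.0002 13.447 ] turn deg [-0.0233  8.2385 -0.1071] shift in target axes [-5.0297 -0.0128 12.859 ]
side lip [([0.4874, 0.178, 0.0015], 0.69), ([0.3284, -0.2282, -0.0022], 0.16)]
side ledge_edge [([0.4608, -0.2107, 0.07], 0.87), ([0.4255, 0.0172, 0.0298], 0.45)]
side slot [([0.5994, -0.2097, 0.0681], 0.92), ([0.4902, 0.1749, 0.0019], 0.26)]
side cover [([0.579, 0.1975, -0.0026], 0.85)]
```

View pics/s5.png

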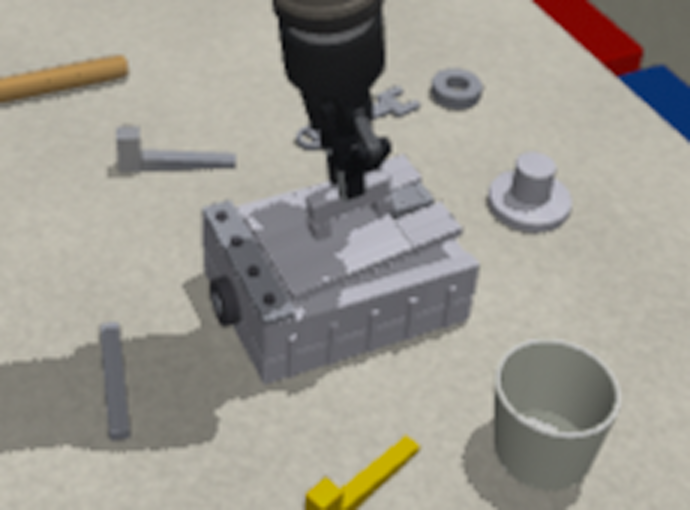

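The lip is under the ledge at px (265,240) and the notch is coming down over the post at (410,200). I finish the swing now.

```bash

python3 -m jog '[{"fingers":0.0,"x":-0.001,"y":0,"z":0.0045,"rx":0,"ry":2.7,"rz":0},{"fingers":0.0,"x":-0.001,"y":0,"z":0.0045,"rx":0,"ry":2.8,"rz":0},{"fingers":0.0,"x":-0.001,"y":0,"z":0.0037,"rx":0,"ry":2.7,"rz":0},{"fingers":0.0,"x":0,"y":0,"z":0,"rx":0,"ry":0,"rz":0},{"fingers":0.0,"x":0,"y":0,"z":0,"rx":0,"ry":0,"rz":0}]' 100
python3 - <<'E'
from h import *
lipnow()
delta(*cov(-.087,.060,.0))
E
```

```text
clock: 11.75
tcp_pos: [0.5414, -0.209, 0.0848]
orientation: [-0.041, -3.135, -0.001]
contact_force: [-9.0, -0.1, -2.5]
grip_width: 0.0112
gripper_force: 99.1
lip in housing [-90.7954   0.1743  60.8206] tilt -0.006148694068079906 yaw err -0.002398323583515809 F [-8.9568 -0.2808 -2.5418] [ 0.0317  1.939  -0.0935] w 0.011211226594440281 t 11.75
tcp [ 0.5414 -0.209   0.0848] t 11.75 F [-8.9609 -0.0658 -2.5418] w 0.011211226594440281
shift mm in present axes [-3.6458  0.0614  0.2511] turn deg [ 0.0316 -0.3523 -0.1375] shift in target axes [-3.6443  0.0528  0.2735]
```

```bash

python3 -m jog '[{"fingers":0.06,"x":0,"y":0,"z":0,"rx":0,"ry":0,"rz":0},{"fingers":0.06,"x":0,"y":0,"z":0,"rx":0,"ry":0,"rz":0},{"fingers":0.06,"x":0,"y":0,"z":0,"rx":0,"ry":0,"rz":0},{"fingers":0.06,"x":0,"y":0,"z":-0.03,"rx":0,"ry":0,"rz":0},{"fingers":0.06,"x":0,"y":0,"z":-0.06,"rx":0,"ry":0,"rz":0},{"fingers":0.06,"x":-0.03,"y":0,"z":-0.06,"rx":0,"ry":0,"rz":0},{"fingers":0.06,"x":-0.03,"y":0,"z":0,"rx":0,"ry":0,"rz":0},{"fingers":0.06,"x":-0.03,"y":0,"z":0,"rx":0,"ry":0,"rz":0}]' 30
python3 - <<'E'
from h import *
p,P=cloud("wrist");cv2.imwrite("pics/w6.png",p[:,:,::-1]);np.save("pics/w6.npy",P)
Q=R.from_euler('z',-HY).apply((P-H).reshape(-1,3))*1000
f=np.isfinite(Q[:,0])&(abs(Q[:,1])<75)&(Q[:,0]>-110)&(Q[:,0]<100);Q=Q[f]
for nm,lo,hi in(("covertop",67.5,73),("ledge/73+",73.5,80),("bar",105,115),("post",90,98)):
    q=Q[(Q[:,2]>lo)&(Q[:,2]<hi)]
    if len(q)>30: print(nm,len(q),np.percentile(q,[1,50,99],axis=0))
q=Q[(Q[:,2]>66)&(Q[:,2]<74)&(abs(Q[:,1])<48)&(Q[:,0]>-72)&(Q[:,0]<74)]
A=np.c_[q[:,:2],np.ones(len(q))];s=np.linalg.lstsq(A,q[:,2],rcond=None)[0];print("plane",s)
delta([.475,0,.2],tool(0))
E
```

```text
clock: 12.75
tcp_pos: [0.6348, -0.211, 0.2334]
orientation: [0.039, 3.138, -0.001]
contact_force: [-0.0, 0.3, -0.4]
grip_width: 0.06
gripper_force: 0.0
covertop 10017 [[-76.6672 -48.0037  67.5576]
 [-15.1579  -0.2108  68.7098]
 [ 73.6833  50.5375  71.7884]]
ledge/73+ 1192 [[-84.7166 -65.078   73.5331]
 [-80.4873   1.8492  74.6665]
 [-76.283   67.7132  76.3663]]
bar 1194 [[-32.547   -6.7086 105.6496]
 [ -0.0473   0.9884 108.4218]
 [ 34.5873   9.0799 110.2418]]
post 717 [[ 37.3106 -10.1058  90.5187]
 [ 54.4309   2.0517  92.2445]
 [ 72.0992  13.1959  94.0357]]
plane [ 0.0008 -0.0002 68.6383]
tcp [ 0.6381 -0.2098  0.2323] t 12.8 F [3.0031 1.3591 0.5811] w 0.05990652899396013
shift mm in present axes [167.9227 206.1408  31.3079] turn deg [-0.0587  0.283  -1.2745] shift in target axes [163.1395 209.7904  32.3384]
```

View pics/w6.png

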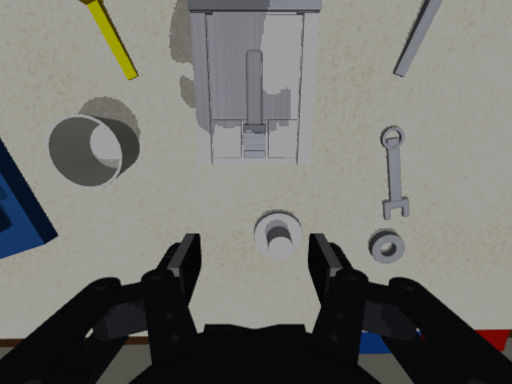

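The view shows the cover seated flat (plane slope < 0.001, top 6 mm below the ledge top) with the post standing through the notch at px (255,140). Next is the key.

```bash

python3 -m jog '[{"fingers":0.06,"x":0.034,"y":0.041,"z":0,"rx":0,"ry":0,"rz":0},{"fingers":0.06,"x":0.034,"y":0.041,"z":0,"rx":0,"ry":0,"rz":0},{"fingers":0.06,"x":0.034,"y":0.041,"z":0,"rx":0,"ry":0,"rz":0},{"fingers":0.06,"x":0.034,"y":0.041,"z":0,"rx":0,"ry":0,"rz":0},{"fingers":0.06,"x":0.03,"y":0.041,"z":0,"rx":0,"ry":0,"rz":8},{"fingers":0.06,"x":0,"y":0,"z":0,"rx":0,"ry":0,"rz":8},{"fingers":0.06,"x":0,"y":0,"z":0,"rx":0,"ry":0,"rz":0},{"fingers":0.06,"x":0,"y":0,"z":0,"rx":0,"ry":0,"rz":0}]' 30
cat > key.py <<'E'
from h import *
p,P=cloud("wrist");cv2.imwrite("pics/w7.png",p[:,:,::-1]);np.save("pics/w7.npy",P)
lm(["key","key_tip","key_head"],"wrist")
n=np.hypot(P[...,0]-.465,P[...,1]-.003)<.085
for nm,lo,hi in(("headtop",.04,.048),("blade",.006,.02),("all",.005,.05)):
    m=(n&(P[...,2]>lo)&(P[...,2]<hi)).astype(np.uint8)
    k,lab,st,_=cv2.connectedComponentsWithStats(m)
    if k<2: continue
    i=1+np.argmax(st[1:,4]);q=P[lab==i];print(nm,len(q),cv2.minAreaRect(q[:,:2].astype(np.float32)),np.median(q[:,2]),q.mean(0))
print(r.get_obs()["joints"]);delta([.424,.016,.018],tool(-.32))
E
python3 key.py
```

```text
clock: 13.8
tcp_pos: [0.4725, -0.0025, 0.2317]
orientation: [0.474, 3.105, -0.001]
contact_force: [-0.1, 0.6, -1.0]
grip_width: 0.06
gripper_force: 0.0
wrist key [([0.4791, -0.004, -0.0008], 0.66), ([0.4743, -0.3853, 0.0035], 0.61), ([0.6016, -0.4102, 0.0007], 0.58)]
wrist key_tip [([0.5236, -0.0135, -0.0018], 0.64), ([0.5155, -0.3713, 0.0005], 0.56)]
wrist key_head [([0.4218, 0.0189, 0.0342], 0.84), ([0.5209, -0.0132, 0.0001], 0.15)]
headtop 252 ((0.42591825127601624, 0.015783235430717468), (0.017817869782447815, 0.020991455763578415), 72.69564056396484) 0.04361159567070266 [0.426  0.0162 0.0436]
blade 571 ((0.48018890619277954, -0.0033165141940116882), (0.013958118855953217, 0.0865313708782196), 70.24315643310547) 0.01132881697417032 [ 0.4783 -0.0026  0.0112]
all 840 ((0.46870681643486023, 0.002005312591791153), (0.017845753580331802, 0.11235829442739487), 72.03205871582031) 0.013103306529102243 [0.4618 0.0033 0.0211]
[-0.4254  0.1108  0.3251  2.0147 -0.0404  1.0224  1.1852]
tcp [ 0.4722 -0.0025  0.2313] t 14.0 F [-0.7701 -0.6356 -0.8277] w 0.0602116643235471
shift mm in present axes [ 51.5964   3.3321 213.3356] turn deg [-0.047   0.0087  0.885 ] shift in target axes [ 51.608    2.3598 213.3458]
```

View pics/w7.png

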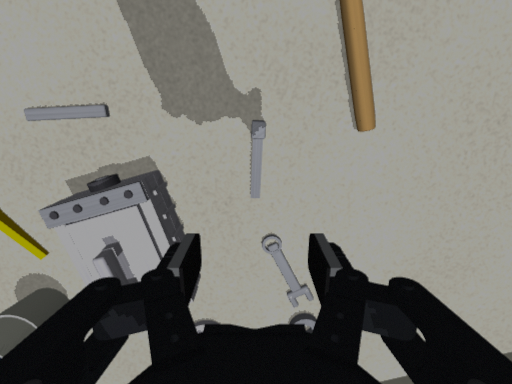

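The key is at px (257,160), its head at (259,130) 0.426 m out, just inside reach. I descend on the head.

```bash

python3 -m jog '[{"fingers":0.06,"x":0.025,"y":0.0035,"z":0.03,"rx":0,"ry":0,"rz":0.6},{"fingers":0.06,"x":0.025,"y":0,"z":0.05,"rx":0,"ry":0,"rz":0},{"fingers":0.06,"x":0,"y":0,"z":0.05,"rx":0,"ry":0,"rz":0},{"fingers":0.06,"x":0,"y":0,"z":0.03,"rx":0,"ry":0,"rz":0},{"fingers":0.06,"x":0,"y":0,"z":0,"rx":0,"ry":0,"rz":0},{"fingers":0.06,"x":0,"y":0,"z":0,"rx":0,"ry":0,"rz":0}]' 30
python3 - <<'E'
from h import *
print(r.get_obs()["joints"]);delta([.4259,.0157,.012],tool(-.314))
E
```

```text
clock: 14.75
tcp_pos: [0.4264, 0.0164, 0.0723]
orientation: [0.493, 3.101, -0.0]
contact_force: [-0.2, -0.3, 0.1]
grip_width: 0.0599
gripper_force: 0.0
[-0.4201  0.2855  0.2715  2.263  -0.1318  0.6059  1.2049]
tcp [0.4264 0.0164 0.0723] t 14.75 F [-0.1963 -0.2883  0.0703] w 0.0598717372581714
shift mm in present axes [ 0.3538 -0.8151 60.3135] turn deg [-0.0057  0.0749 -0.0708] shift in target axes [ 0.2759 -0.8207 60.3138]
```

```bash

python3 -m jog '[{"fingers":0.06,"x":0.0003,"y":-0.0008,"z":0.03,"rx":0,"ry":0,"rz":0},{"fingers":0.06,"x":0,"y":0,"z":0.02,"rx":0,"ry":0,"rz":0},{"fingers":0.06,"x":0,"y":0,"z":0.01,"rx":0,"ry":0,"rz":0},{"fingers":0.06,"x":0,"y":0,"z":0,"rx":0,"ry":0,"rz":0},{"fingers":0.0,"x":0,"y":0,"z":0,"rx":0,"ry":0,"rz":0},{"fingers":0.0,"x":0,"y":0,"z":0,"rx":0,"ry":0,"rz":0},{"fingers":0.0,"x":0,"y":0,"z":0,"rx":0,"ry":0,"rz":0},{"fingers":0.0,"x":0,"y":0,"z":0,"rx":0,"ry":0,"rz":0}]' 110
python3 -m jog '[{"fingers":0.0,"x":0,"y":0,"z":0,"rx":0,"ry":0,"rz":0},{"fingers":0.0,"x":0,"y":0,"z":0,"rx":0,"ry":0,"rz":0}]' 110
python3 - <<'E'
from h import *
print(r.get_obs()["joints"]);delta([.4259,.0157,.012],tool(-.314))
E
python3 -m jog '[{"fingers":0.0,"x":0,"y":0,"z":-0.03,"rx":0,"ry":0,"rz":0},{"fingers":0.0,"x":0,"y":0,"z":-0.05,"rx":0,"ry":0,"rz":0},{"fingers":0.0,"x":0,"y":0,"z":-0.05,"rx":0,"ry":0,"rz":0},{"fingers":0.0,"x":0,"y":0,"z":-0.05,"rx":0,"ry":0,"rz":0}]' 110
```

```text
clock: 15.75
tcp_pos: [0.4254, 0.016, 0.0124]
orientation: [0.493, 3.102, 0.0]
contact_force: [-1.5, 0.8, 12.5]
grip_width: 0.0142
gripper_force: 107.6
clock: 16.0
tcp_pos: [0.4254, 0.0159, 0.0124]
orientation: [0.493, 3.102, 0.0]
contact_force: [-2.2, -0.1, 12.1]
grip_width: 0.0145
gripper_force: 107.6
[-0.3699  0.4121  0.2201  2.294  -0.2015  0.4514  1.2693]
tcp [0.4254 0.0159 0.0124] t 16.0 F [-2.1685 -0.1455 12.0569] w 0.014546182574004392
shift mm in present axes [-0.5099 -0.0854  0.3554] turn deg [ 0.0186  0.0543 -0.0839] shift in target axes [-0.5101 -0.086   0.355 ]
clock: 16.5
tcp_pos: [0.4241, 0.0158, 0.1929]
orientation: [-0.493, -3.102, 0.001]
contact_force: [0.7, 0.1, -2.7]
grip_width: 0.0143
gripper_force: 109.1
```

```bash
cat >> h.py <<'E'
S=np.array([.0545,.0015]); TIP=np.array([-.1015,0,.0124])
def keyp(t,zb,dx=0):
    B=R.from_euler('z',HY);Rt=tool(HY-np.pi/2)
    return H+B.apply([S[0]+dx,S[1]+t,zb])-Rt.apply(TIP),Rt
def keynow():
    o=r.get_obs();Rc=R.from_rotvec(o["orientation"]);B=R.from_euler('z',-HY)
    k=(B*Rc).apply([-1,0,0])
    print("tip rel slot mm",(B.apply(o["tcp_pos"]+Rc.apply(TIP)-H)-np.r_[S,0])*1000,"pitch",k[2],"yaw err",k[0],"F(h)",B.apply(o["contact_force"]),"M",o["moment"],"w",o["grip_width"],"g",o["gripper_force"],"t",o["clock"],"j",o["joints"])
E
python3 -m jog '[{"fingers":0.0,"x":0,"y":0,"z":0,"rx":0,"ry":0,"rz":10.5},{"fingers":0.0,"x":0,"y":0,"z":0,"rx":0,"ry":0,"rz":10.5},{"fingers":0.0,"x":0,"y":0,"z":0,"rx":0,"ry":0,"rz":10.5},{"fingers":0.0,"x":0,"y":0,"z":0,"rx":0,"ry":0,"rz":10.5},{"fingers":0.0,"x":0,"y":0,"z":0,"rx":0,"ry":0,"rz":10.5},{"fingers":0.0,"x":0,"y":0,"z":0,"rx":0,"ry":0,"rz":10.5},{"fingers":0.0,"x":0,"y":0,"z":0,"rx":0,"ry":0,"rz":10.5},{"fingers":0.0,"x":0,"y":0,"z":0,"rx":0,"ry":0,"rz":0}]' 110
python3 - <<'E'
from h import *
keynow();delta(*keyp(.045,.14))
E
```

```text
clock: 17.5
tcp_pos: [0.4244, 0.0159, 0.1912]
orientation: [-2.249, -2.193, 0.001]
contact_force: [0.2, 0.7, -1.9]
grip_width: 0.0148
gripper_force: 109.0
tip rel slot mm [-178.6532  119.9335  178.9044] pitch 0.0006394673904984339 yaw err -0.0013858869848038357 F(h) [ 0.2189  0.6813 -1.9059] M [ 0.0841 -0.0579 -0.0254] w 0.014793276047728425 g 109.00819438509643 t 17.5 j [-0.5655  0.0709  0.4041  2.1619 -0.0345  0.9155 -0.1667]
tcp [0.4244 0.0159 0.1912] t 17.5 F [ 0.2352  0.6758 -1.9059] w 0.014793276047728425
shift mm in present axes [-74.669  178.6336  38.7696] turn deg [-0.0378  0.0366 -0.0794] shift in target axes [-74.9413 178.5043  38.8395]
```

Now go above the approach lane, keeping the height until lined up, then look.

```bash

python3 -m jog '[{"fingers":0.0,"x":-0.018,"y":0.044,"z":0,"rx":0,"ry":0,"rz":0},{"fingers":0.0,"x":-0.019,"y":0.045,"z":0,"rx":0,"ry":0,"rz":0},{"fingers":0.0,"x":-0.019,"y":0.045,"z":0.01,"rx":0,"ry":0,"rz":0},{"fingers":0.0,"x":-0.019,"y":0.0445,"z":0.02,"rx":0,"ry":0,"rz":0},{"fingers":0.0,"x":0,"y":0,"z":0.009,"rx":0,"ry":0,"rz":0},{"fingers":0.0,"x":0,"y":0,"z":0,"rx":0,"ry":0,"rz":0},{"fingers":0.0,"x":0,"y":0,"z":0,"rx":0,"ry":0,"rz":0}]' 110
python3 - <<'E'
from h import *
keynow();delta(*keyp(.03,.0735))
for c in("side","wrist"):
    p,P=cloud(c);np.save(f"pics/k_{c}.npy",P)
    cv2.imwrite(f"pics/k_{c}.png",p[:,:,::-1])
    Q=R.from_euler('z',-HY).apply((P-H).reshape(-1,3))*1000;Q=Q[np.isfinite(Q[:,0])]
    q=Q[(Q[:,2]>89)&(Q[:,2]<98)&(abs(Q[:,1])<16)&(Q[:,0]>30)&(Q[:,0]<80)]
    if len(q)>20: print(c,"post",len(q),np.percentile(q,[2,98],axis=0))
    q=Q[(Q[:,2]>135)&(Q[:,2]<160)&(Q[:,1]>30)&(Q[:,1]<130)&(Q[:,0]>30)&(Q[:,0]<80)]
    if len(q)>20: print(c,"blade",len(q),np.percentile(q,[2,98],axis=0))
    lm(["slot","key_tip","key_head"],c)
a=cv2.imread("pics/k_wrist.png");b=cv2.resize(cv2.imread("pics/k_side.png")[150:330,200:360],None,fx=2.13,fy=2.13)
cv2.imwrite("pics/k.png",cv2.resize(np.hstack([a[:383],b[:383]]),None,fx=.93,fy=.93))
E
```

```text
clock: 18.38
tcp_pos: [0.6007, -0.0632, 0.153]
orientation: [-2.249, -2.193, -0.0]
contact_force: [0.2, -0.2, -1.9]
grip_width: 0.0146
gripper_force: 109.2
tip rel slot mm [ -0.476   45.1887 140.5592] pitch -0.00013739030576215072 yaw err -0.0010034788349890396 F(h) [ 0.1868 -0.1679 -1.9089] M [ 0.0296 -0.0001  0.0257] w 0.014635570134688003 g 109.16751435957849 t 18.375 j [-0.3382  0.4467  0.4504  1.8107 -0.2357  0.9373  0.1893]
tcp [ 0.6007 -0.0632  0.153 ] t 18.375 F [ 0.1827 -0.1724 -1.9089] w 0.014635570134688003
shift mm in present axes [-15.1958   0.3907  67.0711] turn deg [-0.0014 -0.0079 -0.0575] shift in target axes [-15.187    0.3738  67.0732]
side post 105 [[ 32.2294 -10.9832  90.2596]
 [ 66.5473  13.1995  97.3165]]
side blade 186 [[ 44.6853  47.1707 141.1445]
 [ 59.6408 128.6213 157.5517]]
side slot [([0.6032, -0.2093, 0.0719], 0.55)]
side key_tip [([0.517, -0.3688, -0.0003], 0.67), ([0.7717, -0.0039, -0.0001], 0.64), ([0.5972, -0.1679, 0.1422], 0.61)]
side key_head [([0.4224, -0.4053, 0.0276], 0.89), ([0.597, -0.0636, 0.1716], 0.68)]
wrist post 28 [[35.2024 11.2275 89.2144]
 [68.6748 12.8344 92.5123]]
wrist blade 1126 [[ 47.6995  64.752  148.7046]
 [ 61.1081 116.1558 154.996 ]]
wrist slot [([0.599, -0.2094, 0.0686], 0.74)]
wrist key_tip [([0.5987, -0.1607, 0.14], 0.7)]
wrist key_head [([0.5965, -0.0652, 0.1725], 0.82)]
```

View pics/k.png

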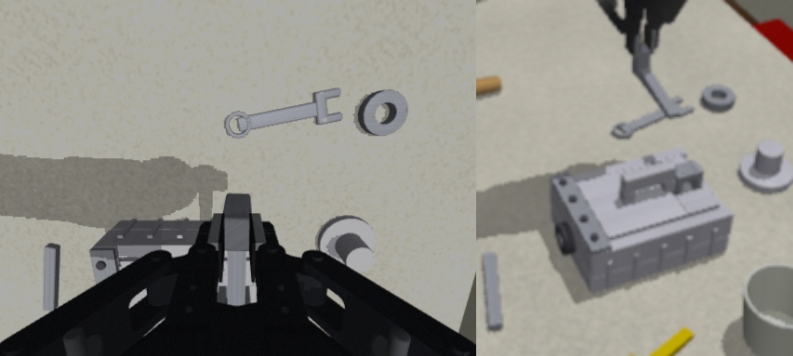

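Blade and post line up to within about 2 mm (blade perhaps 1–2 mm too far in +x), and the slot gives ±3 mm. I shift slightly and lower to just above the cover.

```bash

python3 -m jog '[{"fingers":0.0,"x":-0.005,"y":-0.0008,"z":0.02,"rx":0,"ry":0,"rz":0},{"fingers":0.0,"x":-0.005,"y":0,"z":0.02,"rx":0,"ry":0,"rz":0},{"fingers":0.0,"x":-0.005,"y":0,"z":0.02,"rx":0,"ry":0,"rz":0},{"fingers":0.0,"x":0,"y":0,"z":0.0075,"rx":0,"ry":0,"rz":0},{"fingers":0.0,"x":0,"y":0,"z":0,"rx":0,"ry":0,"rz":0},{"fingers":0.0,"x":0,"y":0,"z":0,"rx":0,"ry":0,"rz":0}]' 110
python3 - <<'E'
from h import *
keynow()
E
python3 -m jog '[{"fingers":0.0,"x":0,"y":0,"z":0.001,"rx":0,"ry":0,"rz":0},{"fingers":0.0,"x":0,"y":0,"z":0.0005,"rx":0,"ry":0,"rz":0},{"fingers":0.0,"x":0,"y":0,"z":0,"rx":0,"ry":0,"rz":0},{"fingers":0.0,"x":0,"y":0,"z":0,"rx":0,"ry":0,"rz":0}]' 110
python3 - <<'E'
from h import *
keynow()
E
```

```text
clock: 19.52
tcp_pos: [0.6008, -0.0788, 0.0855]
orientation: [2.25, 2.191, 0.001]
contact_force: [0.4, 0.5, -2.4]
grip_width: 0.0148
gripper_force: 109.1
tip rel slot mm [-0.1676 29.5683 73.168 ] pitch 0.000561241354730725 yaw err -0.002734379825086715 F(h) [ 0.4171  0.5036 -2.439 ] M [0.1038 0.0144 0.0041] w 0.014827020004893417 g 109.11583414301276 t 19.525 j [-0.2819  0.5347  0.415   1.8543 -0.2868  0.8104  0.2541]
clock: 20.02
tcp_pos: [0.6002, -0.0789, 0.0835]
orientation: [2.251, 2.191, -0.001]
contact_force: [-0.3, 0.7, -1.9]
grip_width: 0.0147
gripper_force: 109.1
tip rel slot mm [-0.7554 29.4566 71.2155] pitch 0.0006459159674932108 yaw err -0.0029305621218425086 F(h) [-0.2942  0.7062 -1.9291] M [0.0145 0.0191 0.0028] w 0.01469817309850562 g 109.11375087685883 t 20.025 j [-0.281   0.5371  0.414   1.856  -0.288   0.8073  0.2551]
```

```bash

python3 -m jog '[{"fingers":0.0,"x":-0.006,"y":-0.0007,"z":0,"rx":0,"ry":0,"rz":-0.15},{"fingers":0.0,"x":-0.006,"y":0,"z":0,"rx":0,"ry":0,"rz":0},{"fingers":0.0,"x":-0.004,"y":0,"z":0,"rx":0,"ry":0,"rz":0},{"fingers":0.0,"x":-0.003,"y":0,"z":0,"rx":0,"ry":0,"rz":0},{"fingers":0.0,"x":-0.003,"y":0,"z":0,"rx":0,"ry":0,"rz":0},{"fingers":0.0,"x":0,"y":0,"z":0,"rx":0,"ry":0,"rz":0},{"fingers":0.0,"x":0,"y":0,"z":0,"rx":0,"ry":0,"rz":0}]' 110
python3 - <<'E'
from h import *
keynow()
E
```

```text
clock: 20.9
tcp_pos: [0.5989, -0.1006, 0.0834]
orientation: [2.248, 2.194, -0.001]
contact_force: [-0.7, 0.7, -2.4]
grip_width: 0.0143
gripper_force: 109.1
tip rel slot mm [-1.2725  7.6585 71.0961] pitch 0.00046917552061675116 yaw err -0.00014613460088063772 F(h) [-0.6889  0.7237 -2.3598] M [ 0.025   0.0133 -0.0071] w 0.014287221149284591 g 109.1206237860024 t 20.9 j [-0.2438  0.54    0.4137  1.8511 -0.2889  0.8096  0.2944]
```

```bash

python3 -m jog '[{"fingers":0.0,"x":-0.005,"y":0,"z":0,"rx":0,"ry":0,"rz":0},{"fingers":0.0,"x":-0.005,"y":0,"z":0,"rx":0,"ry":0,"rz":0},{"fingers":0.0,"x":-0.005,"y":0,"z":0,"rx":0,"ry":0,"rz":0},{"fingers":0.0,"x":-0.005,"y":0,"z":0,"rx":0,"ry":0,"rz":0},{"fingers":0.0,"x":0,"y":0,"z":0,"rx":0,"ry":0,"rz":0},{"fingers":0.0,"x":0,"y":0,"z":0,"rx":0,"ry":0,"rz":0}]' 110
python3 - <<'E'
from h import *
keynow()
E
python3 -m jog '[{"fingers":0.0,"x":0,"y":-0.002,"z":0,"rx":0,"ry":0,"rz":0},{"fingers":0.0,"x":0,"y":-0.002,"z":0,"rx":0,"ry":0,"rz":0},{"fingers":0.0,"x":0,"y":0,"z":0,"rx":0,"ry":0,"rz":0},{"fingers":0.0,"x":0,"y":0,"z":0,"rx":0,"ry":0,"rz":0}]' 110
python3 - <<'E'
from h import *
keynow()
E
python3 -m jog '[{"fingers":0.0,"x":0,"y":0.0035,"z":0,"rx":0,"ry":0,"rz":0},{"fingers":0.0,"x":0,"y":0.0035,"z":0,"rx":0,"ry":0,"rz":0},{"fingers":0.0,"x":0,"y":0,"z":0,"rx":0,"ry":0,"rz":0},{"fingers":0.0,"x":0,"y":0,"z":0,"rx":0,"ry":0,"rz":0}]' 110
python3 - <<'E'
from h import *
keynow()
E
```

```text
clock: 21.65
tcp_pos: [0.5984, -0.1207, 0.0835]
orientation: [2.248, 2.194, -0.001]
contact_force: [-0.0, -0.1, -2.2]
grip_width: 0.014
gripper_force: 109.1
tip rel slot mm [ -1.2966 -12.3954  71.0932] pitch 0.00041949444479215387 yaw err -0.0002800793968713968 F(h) [-0.0097 -0.1303 -2.1799] M [ 0.062   0.0133 -0.0333] w 0.013997017392741635 g 109.11988933570683 t 21.65 j [-0.21    0.5447  0.4141  1.8433 -0.2904  0.8133  0.3278]
clock: 22.15
tcp_pos: [0.5944, -0.1207, 0.0835]
orientation: [2.248, 2.194, -0.001]
contact_force: [0.8, -0.2, -2.0]
grip_width: 0.0145
gripper_force: 109.2
tip rel slot mm [ -5.3217 -12.5107  71.1718] pitch 0.0006173231171314533 yaw err -0.0003488908512532802 F(h) [ 0.8169 -0.215  -1.9799] M [ 0.0436 -0.0383 -0.0269] w 0.014489303310885385 g 109.17262156493962 t 22.15 j [-0.2113  0.539   0.4149  1.8531 -0.2891  0.8089  0.3283]
clock: 22.65
tcp_pos: [0.6008, -0.1209, 0.0832]
orientation: [-2.248, -2.194, 0.002]
contact_force: [-2.3, -0.1, -0.7]
grip_width: 0.0143
gripper_force: 109.3
tip rel slot mm [  1.0934 -12.5235  70.8863] pitch 0.0004094510467659905 yaw err -0.000647478301246307 F(h) [-2.2681 -0.1306 -0.7458] M [ 0.1778  0.6692 -0.1816] w 0.014282818138378232 g 109.29139737971127 t 22.65 j [-0.2091  0.549   0.4139  1.8365 -0.2912  0.8172  0.3273]
```

Felt the slot wall on the +x side, so the slot centre is about -2.1 mm from my estimate. I centre the key and lower it onto the cover.

```bash

python3 -m jog '[{"fingers":0.0,"x":0,"y":-0.0038,"z":0,"rx":0,"ry":0,"rz":0},{"fingers":0.0,"x":0,"y":0,"z":0.0004,"rx":0,"ry":0,"rz":0},{"fingers":0.0,"x":0,"y":0,"z":0,"rx":0,"ry":0,"rz":0},{"fingers":0.0,"x":0,"y":0,"z":0,"rx":0,"ry":0,"rz":0}]' 110
python3 - <<'E'
from h import *
keynow()
E
python3 -m jog '[{"fingers":0.0,"x":-0.004,"y":0,"z":0.0005,"rx":0,"ry":0,"rz":0},{"fingers":0.0,"x":-0.004,"y":0,"z":0,"rx":0,"ry":0,"rz":0},{"fingers":0.0,"x":-0.004,"y":0,"z":0,"rx":0,"ry":0,"rz":0},{"fingers":0.0,"x":0,"y":0,"z":0,"rx":0,"ry":0,"rz":0},{"fingers":0.0,"x":0,"y":0,"z":0,"rx":0,"ry":0,"rz":0}]' 110
python3 - <<'E'
from h import *
keynow()
E
```

```text
clock: 23.15
tcp_pos: [0.5979, -0.1208, 0.0832]
orientation: [2.247, 2.194, -0.0]
contact_force: [0.1, 0.5, -2.2]
grip_width: 0.0143
gripper_force: 109.2
tip rel slot mm [ -1.7377 -12.5503  70.9005] pitch 0.0007136657302059792 yaw err -0.00016331522461935302 F(h) [ 0.1344  0.5474 -2.2153] M [ 0.0971 -0.0762  0.0039] w 0.014340919534245074 g 109.18124777264893 t 23.15 j [-0.2101  0.544   0.4141  1.8451 -0.2904  0.8114  0.3283]
clock: 23.78
tcp_pos: [0.5973, -0.1332, 0.0826]
orientation: [2.248, 2.193, -0.001]
contact_force: [-0.1, -0.6, -1.1]
grip_width: 0.0146
gripper_force: 109.3
tip rel slot mm [ -2.1743 -24.9263  70.3072] pitch 0.0009501231362290413 yaw err -0.0006895788795175038 F(h) [-0.1029 -0.5655 -1.0601] M [-0.0666  0.052  -0.048 ] w 0.014634357295217008 g 109.32253416627645 t 23.775 j [-0.1893  0.548   0.4143  1.8403 -0.2915  0.8132  0.3484]
```

```bash

python3 -m jog '[{"fingers":0.0,"x":-0.003,"y":0,"z":0.0003,"rx":0,"ry":0,"rz":0},{"fingers":0.0,"x":-0.003,"y":0,"z":0,"rx":0,"ry":0,"rz":0},{"fingers":0.0,"x":0,"y":0,"z":0,"rx":0,"ry":0,"rz":0},{"fingers":0.0,"x":0,"y":0,"z":0,"rx":0,"ry":0,"rz":0}]' 110
python3 - <<'E'
from h import *
keynow()
E
python3 -m jog '[{"fingers":0.0,"x":-0.003,"y":0,"z":0,"rx":0,"ry":0,"rz":0},{"fingers":0.0,"x":-0.003,"y":0,"z":0,"rx":0,"ry":0,"rz":0},{"fingers":0.0,"x":0,"y":0,"z":0,"rx":0,"ry":0,"rz":0},{"fingers":0.0,"x":0,"y":0,"z":0,"rx":0,"ry":0,"rz":0}]' 110
python3 - <<'E'
from h import *
keynow()
E
```

```text
clock: 24.28
tcp_pos: [0.5975, -0.1392, 0.0825]
orientation: [2.248, 2.193, -0.0]
contact_force: [0.9, 0.8, 1.4]
grip_width: 0.0147
gripper_force: 109.6
tip rel slot mm [ -1.7619 -30.9364  70.2241] pitch 0.0011123152231739498 yaw err -0.0005217146532668007 F(h) [0.8888 0.825  1.3508] M [ 0.1065 -0.0853 -0.0132] w 0.0146890931251542 g 109.6076041739434 t 24.275 j [-0.1791  0.55    0.4142  1.8372 -0.2922  0.8137  0.3585]
clock: 24.78
tcp_pos: [0.5973, -0.1452, 0.0825]
orientation: [2.248, 2.193, -0.0]
contact_force: [1.3, 2.7, 2.9]
grip_width: 0.0143
gripper_force: 109.9
tip rel slot mm [ -1.8528 -36.8817  70.1991] pitch 0.0009898966348580243 yaw err -0.0005106011103830119 F(h) [1.1946 2.7312 2.9493] M [ 0.3872 -0.1453  0.048 ] w 0.01433616749309196 g 109.89928814582527 t 24.775 j [-0.169   0.5517  0.4142  1.8342 -0.2928  0.8152  0.3684]
```

```bash

for i in 1; do python3 -m jog '[{"fingers":0.0,"x":-0.002,"y":0,"z":0,"rx":0,"ry":0,"rz":0},{"fingers":0.0,"x":-0.002,"y":0,"z":0,"rx":0,"ry":0,"rz":0},{"fingers":0.0,"x":0,"y":0,"z":0,"rx":0,"ry":0,"rz":0},{"fingers":0.0,"x":0,"y":0,"z":0,"rx":0,"ry":0,"rz":0}]' 110; done
python3 - <<'E'
from h import *
keynow()
E
python3 -m jog '[{"fingers":0.0,"x":-0.002,"y":0,"z":0,"rx":0,"ry":0,"rz":0},{"fingers":0.0,"x":-0.001,"y":0,"z":0,"rx":0,"ry":0,"rz":0},{"fingers":0.0,"x":0,"y":0,"z":0,"rx":0,"ry":0,"rz":0},{"fingers":0.0,"x":0,"y":0,"z":0,"rx":0,"ry":0,"rz":0}]' 110
python3 - <<'E'
from h import *
keynow()
E
```

```text
clock: 25.28
tcp_pos: [0.5971, -0.1485, 0.0825]
orientation: [2.248, 2.194, -0.0]
contact_force: [-0.3, 4.6, 5.7]
grip_width: 0.0143
gripper_force: 110.2
tip rel slot mm [ -1.8702 -40.216   70.0939] pitch 0.00028292221622414125 yaw err -3.574584061240516e-05 F(h) [-0.4296  4.5429  5.696 ] M [ 0.8749 -0.0671 -0.0081] w 0.014314944003928465 g 110.21269840188324 t 25.275 j [-0.1625  0.5529  0.4137  1.8322 -0.2935  0.8166  0.375 ]
clock: 25.78
tcp_pos: [0.5971, -0.1513, 0.0825]
orientation: [2.248, 2.194, 0.0]
contact_force: [0.5, 4.3, 5.4]
grip_width: 0.0148
gripper_force: 110.3
tip rel slot mm [ -1.857  -43.0375  70.0838] pitch 8.220344464482828e-05 yaw err 2.7472581776118668e-05 F(h) [0.4115 4.2661 5.4166] M [ 0.9858 -0.0307  0.0203] w 0.014826789206864284 g 110.26608397252858 t 25.775 j [-0.1576  0.5538  0.4136  1.8305 -0.2939  0.8175  0.3799]
```

```bash

python3 -m jog '[{"fingers":0.0,"x":-0.002,"y":0,"z":0,"rx":0,"ry":0,"rz":0},{"fingers":0.0,"x":-0.002,"y":0,"z":0,"rx":0,"ry":0,"rz":0},{"fingers":0.0,"x":0,"y":0,"z":0,"rx":0,"ry":0,"rz":0},{"fingers":0.0,"x":0,"y":0,"z":0,"rx":0,"ry":0,"rz":0}]' 110
python3 - <<'E'
from h import *
keynow()
E
python3 -m jog '[{"fingers":0.0,"x":-0.002,"y":0,"z":0,"rx":0,"ry":0,"rz":0},{"fingers":0.0,"x":-0.001,"y":0,"z":0,"rx":0,"ry":0,"rz":0},{"fingers":0.0,"x":0,"y":0,"z":0,"rx":0,"ry":0,"rz":0},{"fingers":0.0,"x":0,"y":0,"z":0,"rx":0,"ry":0,"rz":0}]' 110
python3 - <<'E'
from h import *
keynow()
E
```

```text
clock: 26.28
tcp_pos: [0.597, -0.1555, 0.0825]
orientation: [2.248, 2.194, 0.0]
contact_force: [0.8, 3.1, 5.5]
grip_width: 0.0146
gripper_force: 110.3
tip rel slot mm [ -1.8461 -47.2286  70.1364] pitch 0.0002827624619974883 yaw err -8.304772603600945e-05 F(h) [0.7482 3.0888 5.5462] M [ 0.9257 -0.0012  0.04  ] w 0.014592682051101166 g 110.25362698361278 t 26.275 j [-0.1507  0.5551  0.4138  1.8283 -0.2942  0.8184  0.3864]
clock: 26.78
tcp_pos: [0.5969, -0.158, 0.0825]
orientation: [-2.248, -2.195, -0.001]
contact_force: [0.2, 4.9, 4.7]
grip_width: 0.0146
gripper_force: 110.3
tip rel slot mm [ -1.8096 -49.7404  70.0902] pitch -0.0002963445300301358 yaw err 0.00015486022625298175 F(h) [0.1068 4.9275 4.6926] M [ 1.0798  0.036  -0.0473] w 0.014563684659905657 g 110.31578334979713 t 26.775 j [-0.1459  0.556   0.4134  1.8265 -0.2948  0.8196  0.3912]
```

```bash

python3 -m jog '[{"fingers":0.0,"x":-0.002,"y":0,"z":0,"rx":0,"ry":0,"rz":0},{"fingers":0.0,"x":-0.001,"y":0,"z":0,"rx":0,"ry":0,"rz":0},{"fingers":0.0,"x":0,"y":0,"z":0,"rx":0,"ry":0,"rz":0},{"fingers":0.0,"x":0,"y":0,"z":0,"rx":0,"ry":0,"rz":0}]' 110
python3 - <<'E'
from h import *
keynow()
E
python3 -m jog '[{"fingers":0.0,"x":-0.001,"y":0,"z":0,"rx":0,"ry":0,"rz":0},{"fingers":0.0,"x":-0.001,"y":0,"z":0,"rx":0,"ry":0,"rz":0},{"fingers":0.0,"x":0,"y":0,"z":0,"rx":0,"ry":0,"rz":0},{"fingers":0.0,"x":0,"y":0,"z":0,"rx":0,"ry":0,"rz":0}]' 110
python3 - <<'E'
from h import *
keynow()
E
```

```text
clock: 27.28
tcp_pos: [0.597, -0.1594, 0.0825]
orientation: [-2.246, -2.195, -0.002]
contact_force: [-0.7, 8.4, 7.2]
grip_width: 0.0145
gripper_force: 110.5
tip rel slot mm [ -1.6371 -51.1019  69.8851] pitch -0.0021896626980052584 yaw err 0.0011239494509719622 F(h) [-0.9227  8.3592  7.1521] M [ 1.7856  0.0622 -0.0958] w 0.01448969829143979 g 110.50187573768198 t 27.275 j [-0.1414  0.5568  0.412   1.8248 -0.2962  0.8213  0.3961]
clock: 27.78
tcp_pos: [0.597, -0.1601, 0.0825]
orientation: [-2.244, -2.195, -0.004]
contact_force: [-0.4, 10.8, 9.1]
grip_width: 0.0144
gripper_force: 110.7
tip rel slot mm [ -1.4841 -51.7347  69.7174] pitch -0.0037174458305616227 yaw err 0.001985290649404448 F(h) [-0.6818 10.8254  9.1235] M [ 2.3515  0.1961 -0.1196] w 0.014448979607465811 g 110.65365786664188 t 27.775 j [-0.1386  0.5572  0.4108  1.8236 -0.2973  0.8225  0.3993]
```

```bash

python3 -m jog '[{"fingers":0.0,"x":-0.0015,"y":0,"z":-0.0003,"rx":0,"ry":0,"rz":0},{"fingers":0.0,"x":-0.0015,"y":0,"z":-0.0003,"rx":0,"ry":0,"rz":0},{"fingers":0.0,"x":0,"y":0,"z":0,"rx":0,"ry":0,"rz":0},{"fingers":0.0,"x":0,"y":0,"z":0,"rx":0,"ry":0,"rz":0}]' 110
python3 - <<'E'
from h import *
keynow()
E
python3 -m jog '[{"fingers":0.0,"x":-0.001,"y":0,"z":-0.0003,"rx":0,"ry":0,"rz":0},{"fingers":0.0,"x":-0.001,"y":0,"z":0,"rx":0,"ry":0,"rz":0},{"fingers":0.0,"x":0,"y":0,"z":0,"rx":0,"ry":0,"rz":0},{"fingers":0.0,"x":0,"y":0,"z":0,"rx":0,"ry":0,"rz":0}]' 110
python3 - <<'E'
from h import *
keynow()
E
```

```text
clock: 28.28
tcp_pos: [0.5969, -0.1611, 0.0825]
orientation: [-2.241, -2.195, -0.005]
contact_force: [0.3, 13.4, 6.0]
grip_width: 0.0148
gripper_force: 110.4
tip rel slot mm [ -1.4204 -52.7579  69.5372] pitch -0.005748732134752864 yaw err 0.003370106808354439 F(h) [-0.0645 13.4156  5.9632] M [ 3.0428  0.0095 -0.0944] w 0.01476219901233912 g 110.37784463725984 t 28.275 j [-0.1345  0.5579  0.4092  1.8219 -0.2984  0.8248  0.4038]
clock: 28.78
tcp_pos: [0.5969, -0.1615, 0.0825]
orientation: [-2.238, -2.195, -0.006]
contact_force: [0.7, 16.8, 6.5]
grip_width: 0.0146
gripper_force: 110.3
tip rel slot mm [ -1.3927 -53.0907  69.3436] pitch -0.007557898835034511 yaw err 0.0044299652239032745 F(h) [ 0.3474 16.7646  6.4786] M [ 3.7035  0.0235 -0.1493] w 0.014556259379321874 g 110.3434991184622 t 28.775 j [-0.1318  0.5583  0.4079  1.8208 -0.2994  0.8265  0.4069]
```

```bash

python3 -m jog '[{"fingers":0.0,"x":-0.001,"y":0,"z":-0.0003,"rx":0,"ry":0,"rz":0},{"fingers":0.0,"x":-0.001,"y":0,"z":0,"rx":0,"ry":0,"rz":0},{"fingers":0.0,"x":0,"y":0,"z":0,"rx":0,"ry":0,"rz":0},{"fingers":0.0,"x":0,"y":0,"z":0,"rx":0,"ry":0,"rz":0}]' 110
python3 - <<'E'
from h import *
keynow()
E
```

```text
clock: 29.28
tcp_pos: [0.5968, -0.1619, 0.0825]
orientation: [-2.236, -2.195, -0.007]
contact_force: [1.3, 19.6, 4.7]
grip_width: 0.0142
gripper_force: 110.3
tip rel slot mm [ -1.3242 -53.5297  69.199 ] pitch -0.009262265654484517 yaw err 0.005457397030721135 F(h) [ 0.8208 19.6523  4.7497] M [ 4.2933 -0.0684 -0.1148] w 0.014220514921961039 g 110.25840042158961 t 29.275 j [-0.1292  0.5587  0.4067  1.8196 -0.3004  0.8282  0.4099]
```

Driven with about 19.6 N at tip depth ~53 mm. Now release and retreat.

```bash

python3 -m jog '[{"fingers":0.04,"x":0,"y":0,"z":0,"rx":0,"ry":0,"rz":0},{"fingers":0.04,"x":0,"y":0,"z":0,"rx":0,"ry":0,"rz":0},{"fingers":0.04,"x":0,"y":0,"z":0,"rx":0,"ry":0,"rz":0}]' 30
python3 - <<'E'
from h import *
keynow()
E
python3 -m jog '[{"fingers":0.04,"x":0,"y":0,"z":-0.02,"rx":0,"ry":0,"rz":0},{"fingers":0.04,"x":0,"y":0,"z":-0.05,"rx":0,"ry":0,"rz":0},{"fingers":0.04,"x":0.04,"y":0,"z":-0.05,"rx":0,"ry":0,"rz":0},{"fingers":0.04,"x":0.05,"y":0,"z":-0.03,"rx":0,"ry":0,"rz":0},{"fingers":0.04,"x":0.05,"y":0,"z":0,"rx":0,"ry":0,"rz":0},{"fingers":0.04,"x":0.05,"y":0,"z":0,"rx":0,"ry":0,"rz":0},{"fingers":0.04,"x":0,"y":0,"z":0,"rx":0,"ry":0,"rz":0}]' 30
python3 - <<'E'
from h import *
for c in("top","side"):
    p,P=cloud(c)
    cv2.imwrite(f"pics/f_{c}.png",p[:,:,::-1])
    lm(["key","key_tip","key_head","cover_handle","slot"],c)
    Q=R.from_euler('z',-HY).apply((P-H).reshape(-1,3))*1000;Q=Q[np.isfinite(Q[:,0])]
    q=Q[(Q[:,2]>108)&(Q[:,2]<119)&(Q[:,1]>20)&(Q[:,1]<90)&(Q[:,0]>30)&(Q[:,0]<80)]
    if len(q)>5: print(c,"head top",len(q),q.min(0),q.max(0),np.median(q[:,2]))
    q=Q[(Q[:,2]>66)&(Q[:,2]<74)&(abs(Q[:,1])<45)&(Q[:,0]>-70)&(Q[:,0]<32)]
    A=np.c_[q[:,:2],np.ones(len(q))];print("cover plane",np.linalg.lstsq(A,q[:,2],rcond=None)[0])
a=cv2.resize(cv2.imread("pics/f_top.png")[130:270,270:430],None,fx=2.5,fy=2.5);b=cv2.resize(cv2.imread("pics/f_side.png")[200:310,210:370],None,fx=2.5,fy=2.5)
h=min(len(a),len(b));cv2.imwrite("pics/f.png",np.hstack([a[:h],b[:h]]))
E
```

```text
clock: 29.65
tcp_pos: [0.5958, -0.1724, 0.0834]
orientation: [2.25, 2.192, -0.003]
contact_force: [-0.5, 1.2, 0.1]
grip_width: 0.0403
gripper_force: 0.0
tip rel slot mm [ -2.8803 -64.1842  71.1569] pitch 0.001969251220045783 yaw err -0.002125217412554044 F(h) [-0.5605  1.2329  0.065 ] M [ 0.0283 -0.0173 -0.0535] w 0.040305027725702436 g 0.0 t 29.65 j [-0.1251  0.5593  0.4163  1.8193 -0.2938  0.8243  0.4101]
clock: 30.52
tcp_pos: [0.6013, 0.0237, 0.2334]
orientation: [-2.24, -2.202, -0.003]
contact_force: [-0.4, -0.5, -0.1]
grip_width: 0.0401
gripper_force: 0.0
top key [([0.5978, -0.2186, 0.0682], 0.71), ([0.4728, -0.3878, 0.0009], 0.71), ([0.543, -0.211, 0.0965], 0.29)]
top key_tip [([0.5145, -0.3669, 0.0005], 0.85), ([0.5945, -0.2635, 0.0722], 0.5)]
top key_head [([0.4247, -0.4113, 0.0315], 0.79), ([0.596, -0.1617, 0.0977], 0.61)]
top cover_handle [([0.5396, -0.211, 0.0973], 0.79)]
top slot [([0.5948, -0.2096, 0.07], 0.92)]
top head top 58 [ 47.5122  39.9596 108.3225] [ 66.4448  60.574  118.9425] 114.35811288280416
cover plane [ 0.0029 -0.0001 70.5268]
side key [([0.4768, -0.3837, -0.0021], 0.73), ([0.5947, -0.2194, 0.0682], 0.56), ([0.3381, 0.1654, -0.0045], 0.35)]
side key_tip [([0.5957, -0.265, 0.0695], 0.77), ([0.5164, -0.3715, 0.0014], 0.66), ([0.6001, -0.2081, 0.0713], 0.32)]
side key_head [([0.5949, -0.1625, 0.1026], 0.8), ([0.4224, -0.4028, 0.0305], 0.63)]
side cover_handle [([0.5416, -0.2092, 0.0967], 0.81), ([0.3854, 0.4134, 0.0011], 0.62)]
side slot [([0.5961, -0.2106, 0.0717], 0.97)]
side head top 56 [ 41.5129  37.1813 108.6767] [ 59.7635  59.872  116.9672] 113.62289153188725
cover plane [-0.0011  0.0027 70.9266]
```

View pics/f.png

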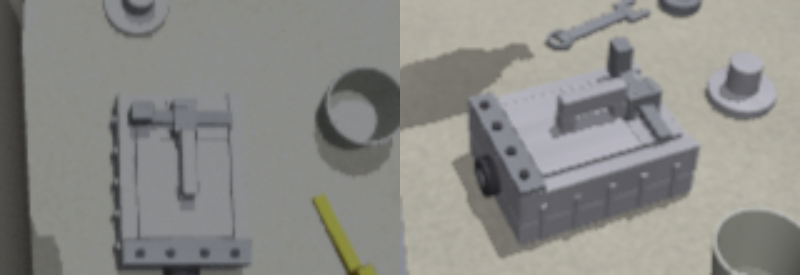

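The key runs through the slot: head at px (143,113), tip out the far side at (228,118), about 54 mm past the post's middle. The cover is flat and everything else is undisturbed.

```bash
python3 -c "
from bench import r
print(r.hand_in())"
```

```text
the job is handed in; nothing more can be done
None
```

I closed the housing and handed the job in at about 31 s: the cover lies flat on its seat with its lip hooked, and the key is wedged through the slot at about 20 N with everything let go; I didn't test its tightness after release.

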